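Recharge the filter cartridges from the media jar

TASK

Dip the blue-handled scoop at an angle into the clear narrow-mouthed jar, bring up filter balls and tip them out until every open cartridge on the bench (there are three or four) holds at least one orange ball, never touching the balls with the gripper itself; stand the scoop back upright on its round grey mat. Only when every cartridge has been charged, close the lids and press each one firmly down, fully shut, in the order red, yellow, blue, green (skip a colour that is not there). Leave the cartridges standing upright and the other things on the bench where they are.

Things in the scene. Friction and masses are not known exactly. Their poses are not given: they have to be found in the camera images.
- jar_mouth (a point): Centre of the mouth of the clear jar, at the top of its rim, 105 mm above the bench. The jar is fixed and round: mouth 110 mm inside diameter (120 outside) for the top 13 mm, then a sloping shoulder from 92 mm down to 72 mm above the bench, below which it is 137 mm inside diameter (148 outside, steel foot 158). The flat inner floor is 20 mm above the bench. The wall is 4 mm thick.
- scoop_grip (a point): Centre of the blue grip block of the loose steel scoop (200 g), which stands upright on the mat. z up, x towards the shovel's open front. The block is 24 mm (x) by 36 mm (y) by 60 mm (z); a bar 8 by 16 mm joins it to the shovel below. This point is 170 mm above the underside of the scoop.
- scoop_lip (a point): Middle of the front edge of the scoop's flat floor, at its underside: 49 mm ahead (x) of and 170 mm below scoop_grip, same axes. Floor 3 mm thick, 46 mm wide, 57 mm long (x); side walls 30 mm high, 40 mm apart inside; back wall 33 mm high, its inside 42 mm behind this edge. Top and front are open: it holds one ball.
- mat: Round grey mat, 140 mm diameter, 5 mm thick, fixed on the bench; origin at the centre of its underside.
- cart_red: White open-topped filter cartridge with a red band round its foot and a red hinged lid, loose, 900 g; may be absent. 90 x 90 mm and 70 mm high, walls and floor 4 mm thick, origin at the centre of its underside, z up. The lid's hinge runs along the cartridge's x axis at its +y rim (45 mm from the middle), 70 mm above the bench.
- cart_yellow: White open-topped filter cartridge with a yellow band round its foot and a yellow hinged lid, loose, 900 g; may be absent. 90 x 90 mm and 70 mm high, walls and floor 4 mm thick, origin at the centre of its underside, z up. The lid's hinge runs along the cartridge's x axis at its +y rim (45 mm from the middle), 70 mm above the bench.
- cart_blue: White open-topped filter cartridge with a blue band round its foot and a blue hinged lid, loose, 900 g; may be absent. 90 x 90 mm and 70 mm high, walls and floor 4 mm thick, origin at the centre of its underside, z up. The lid's hinge runs along the cartridge's x axis at its +y rim (45 mm from the middle), 70 mm above the bench.
- cart_green: White open-topped filter cartridge with a green band round its foot and a green hinged lid, loose, 900 g; may be absent. 90 x 90 mm and 70 mm high, walls and floor 4 mm thick, origin at the centre of its underside, z up. The lid's hinge runs along the cartridge's x axis at its +y rim (45 mm from the middle), 70 mm above the bench.
- lid_red (a joint): Angle of the red lid in rad: 0 is fully shut, 1.57 upright, up to 2.3 laid back beyond the +y rim. The lid is a plate 90 mm wide, reaching 92 mm from the hinge, 6 mm thick (its upper face is 77 mm above the bench when shut). The hinge is stiff (0.09 N m, about 1 N at the free edge): the lid stays where it is left. A white press spot marks its middle line, 72 mm from the hinge.
- lid_yellow (a joint): Angle of the yellow lid in rad: 0 is fully shut, 1.57 upright, up to 2.3 laid back beyond the +y rim. The lid is a plate 90 mm wide, reaching 92 mm from the hinge, 6 mm thick (its upper face is 77 mm above the bench when shut). The hinge is stiff (0.09 N m, about 1 N at the free edge): the lid stays where it is left. A white press spot marks its middle line, 72 mm from the hinge.
- lid_blue (a joint): Angle of the blue lid in rad: 0 is fully shut, 1.57 upright, up to 2.3 laid back beyond the +y rim. The lid is a plate 90 mm wide, reaching 92 mm from the hinge, 6 mm thick (its upper face is 77 mm above the bench when shut). The hinge is stiff (0.09 N m, about 1 N at the free edge): the lid stays where it is left. A white press spot marks its middle line, 72 mm from the hinge.
- lid_green (a joint): Angle of the green lid in rad: 0 is fully shut, 1.57 upright, up to 2.3 laid back beyond the +y rim. The lid is a plate 90 mm wide, reaching 92 mm from the hinge, 6 mm thick (its upper face is 77 mm above the bench when shut). The hinge is stiff (0.09 N m, about 1 N at the free edge): the lid stays where it is left. A white press spot marks its middle line, 72 mm from the hinge.
- ball0_center (a point): Centre of one of seven alike, smooth orange filter balls, 28 mm diameter, 25 g, rolling freely; at the start all lie on the floor of the jar.
- ball1_center (a point): Centre of one of seven alike, smooth orange filter balls, 28 mm diameter, 25 g, rolling freely; at the start all lie on the floor of the jar.
- ball2_center (a point): Centre of one of seven alike, smooth orange filter balls, 28 mm diameter, 25 g, rolling freely; at the start all lie on the floor of the jar.
- ball3_center (a point): Centre of one of seven alike, smooth orange filter balls, 28 mm diameter, 25 g, rolling freely; at the start all lie on the floor of the jar.
- ball4_center (a point): Centre of one of seven alike, smooth orange filter balls, 28 mm diameter, 25 g, rolling freely; at the start all lie on the floor of the jar.
- ball5_center (a point): Centre of one of seven alike, smooth orange filter balls, 28 mm diameter, 25 g, rolling freely; at the start all lie on the floor of the jar.
- ball6_center (a point): Centre of one of seven alike, smooth orange filter balls, 28 mm diameter, 25 g, rolling freely; at the start all lie on the floor of the jar.
- wash_bottle: White bottle with a red cap, 60 mm diameter, 150 mm high; not part of the job.
- reagent: Amber jar with a blue cap, 64 mm diameter, 120 mm high; not part of the job.
- beaker: Glass beaker, 70 mm diameter, 90 mm high; not part of the job.
- jar_cap: White screw cap of the jar, 126 mm diameter, 16 mm high, lying on the bench; not part of the job.
- tip_box: Grey box 120 x 85 x 55 mm; not part of the job.
There are look-alikes about, which are no part of the job. What is shaped like the part that bears scoop_grip but brown is not meant.

How it is judged (in metres and radians):
On the way, in this order (a step that is already met when the one before it is completed fails the run):
1. the scoop is dipped into the jar at an angle (more than 12 degrees from upright) (angle between scoop_grip's own z axis and vertical above 0.21 rad and horizontal distance between scoop_lip and jar_mouth below 0.07 m and z of scoop_lip in the frame of jar_mouth below -0.05 m), for 0.1 s.
2. every cartridge on the bench holds at least one ball (((x of ball0_center in the frame of cart_red between -0.042 and 0.042 m and y of ball0_center in the frame of cart_red between -0.042 and 0.042 m and z of ball0_center in the frame of cart_red between 0 and 0.072 m) or (x of ball1_center in the frame of cart_red between -0.042 and 0.042 m and y of ball1_center in the frame of cart_red between -0.042 and 0.042 m and z of ball1_center in the frame of cart_red between 0 and 0.072 m) or (x of ball2_center in the frame of cart_red between -0.042 and 0.042 m and y of ball2_center in the frame of cart_red between -0.042 and 0.042 m and z of ball2_center in the frame of cart_red between 0 and 0.072 m) or (x of ball3_center in the frame of cart_red between -0.042 and 0.042 m and y of ball3_center in the frame of cart_red between -0.042 and 0.042 m and z of ball3_center in the frame of cart_red between 0 and 0.072 m) or (x of ball4_center in the frame of cart_red between -0.042 and 0.042 m and y of ball4_center in the frame of cart_red between -0.042 and 0.042 m and z of ball4_center in the frame of cart_red between 0 and 0.072 m) or (x of ball5_center in the frame of cart_red between -0.042 and 0.042 m and y of ball5_center in the frame of cart_red between -0.042 and 0.042 m and z of ball5_center in the frame of cart_red between 0 and 0.072 m) or (x of ball6_center in the frame of cart_red between -0.042 and 0.042 m and y of ball6_center in the frame of cart_red between -0.042 and 0.042 m and z of ball6_center in the frame of cart_red between 0 and 0.072 m)) and ((x of ball0_center in the frame of cart_yellow between -0.042 and 0.042 m and y of ball0_center in the frame of cart_yellow between -0.042 and 0.042 m and z of ball0_center in the frame of cart_yellow between 0 and 0.072 m) or (x of ball1_center in the frame of cart_yellow between -0.042 and 0.042 m and y of ball1_center in the frame of cart_yellow between -0.042 and 0.042 m and z of ball1_center in the frame of cart_yellow between 0 and 0.072 m) or (x of ball2_center in the frame of cart_yellow between -0.042 and 0.042 m and y of ball2_center in the frame of cart_yellow between -0.042 and 0.042 m and z of ball2_center in the frame of cart_yellow between 0 and 0.072 m) or (x of ball3_center in the frame of cart_yellow between -0.042 and 0.042 m and y of ball3_center in the frame of cart_yellow between -0.042 and 0.042 m and z of ball3_center in the frame of cart_yellow between 0 and 0.072 m) or (x of ball4_center in the frame of cart_yellow between -0.042 and 0.042 m and y of ball4_center in the frame of cart_yellow between -0.042 and 0.042 m and z of ball4_center in the frame of cart_yellow between 0 and 0.072 m) or (x of ball5_center in the frame of cart_yellow between -0.042 and 0.042 m and y of ball5_center in the frame of cart_yellow between -0.042 and 0.042 m and z of ball5_center in the frame of cart_yellow between 0 and 0.072 m) or (x of ball6_center in the frame of cart_yellow between -0.042 and 0.042 m and y of ball6_center in the frame of cart_yellow between -0.042 and 0.042 m and z of ball6_center in the frame of cart_yellow between 0 and 0.072 m)) and ((x of ball0_center in the frame of cart_blue between -0.042 and 0.042 m and y of ball0_center in the frame of cart_blue between -0.042 and 0.042 m and z of ball0_center in the frame of cart_blue between 0 and 0.072 m) or (x of ball1_center in the frame of cart_blue between -0.042 and 0.042 m and y of ball1_center in the frame of cart_blue between -0.042 and 0.042 m and z of ball1_center in the frame of cart_blue between 0 and 0.072 m) or (x of ball2_center in the frame of cart_blue between -0.042 and 0.042 m and y of ball2_center in the frame of cart_blue between -0.042 and 0.042 m and z of ball2_center in the frame of cart_blue between 0 and 0.072 m) or (x of ball3_center in the frame of cart_blue between -0.042 and 0.042 m and y of ball3_center in the frame of cart_blue between -0.042 and 0.042 m and z of ball3_center in the frame of cart_blue between 0 and 0.072 m) or (x of ball4_center in the frame of cart_blue between -0.042 and 0.042 m and y of ball4_center in the frame of cart_blue between -0.042 and 0.042 m and z of ball4_center in the frame of cart_blue between 0 and 0.072 m) or (x of ball5_center in the frame of cart_blue between -0.042 and 0.042 m and y of ball5_center in the frame of cart_blue between -0.042 and 0.042 m and z of ball5_center in the frame of cart_blue between 0 and 0.072 m) or (x of ball6_center in the frame of cart_blue between -0.042 and 0.042 m and y of ball6_center in the frame of cart_blue between -0.042 and 0.042 m and z of ball6_center in the frame of cart_blue between 0 and 0.072 m)) and ((x of ball0_center in the frame of cart_green between -0.042 and 0.042 m and y of ball0_center in the frame of cart_green between -0.042 and 0.042 m and z of ball0_center in the frame of cart_green between 0 and 0.072 m) or (x of ball1_center in the frame of cart_green between -0.042 and 0.042 m and y of ball1_center in the frame of cart_green between -0.042 and 0.042 m and z of ball1_center in the frame of cart_green between 0 and 0.072 m) or (x of ball2_center in the frame of cart_green between -0.042 and 0.042 m and y of ball2_center in the frame of cart_green between -0.042 and 0.042 m and z of ball2_center in the frame of cart_green between 0 and 0.072 m) or (x of ball3_center in the frame of cart_green between -0.042 and 0.042 m and y of ball3_center in the frame of cart_green between -0.042 and 0.042 m and z of ball3_center in the frame of cart_green between 0 and 0.072 m) or (x of ball4_center in the frame of cart_green between -0.042 and 0.042 m and y of ball4_center in the frame of cart_green between -0.042 and 0.042 m and z of ball4_center in the frame of cart_green between 0 and 0.072 m) or (x of ball5_center in the frame of cart_green between -0.042 and 0.042 m and y of ball5_center in the frame of cart_green between -0.042 and 0.042 m and z of ball5_center in the frame of cart_green between 0 and 0.072 m) or (x of ball6_center in the frame of cart_green between -0.042 and 0.042 m and y of ball6_center in the frame of cart_green between -0.042 and 0.042 m and z of ball6_center in the frame of cart_green between 0 and 0.072 m))), for 0.2 s.
3. the red lid is pressed fully shut (under 0.05 rad) with more than 4 N (contact force between any of the fingers, the arm and lid_red above 4 N and value of joint lid_red below 0.05 rad), for 0.1 s.
4. the yellow lid is pressed fully shut (under 0.05 rad) with more than 4 N (contact force between any of the fingers, the arm and lid_yellow above 4 N and value of joint lid_yellow below 0.05 rad), for 0.1 s.
5. the blue lid is pressed fully shut (under 0.05 rad) with more than 4 N (contact force between any of the fingers, the arm and lid_blue above 4 N and value of joint lid_blue below 0.05 rad), for 0.1 s.
6. the green lid is pressed fully shut (under 0.05 rad) with more than 4 N (contact force between any of the fingers, the arm and lid_green above 4 N and value of joint lid_green below 0.05 rad), for 0.1 s.
At the end, for the whole second after the job is handed in: Every cartridge on the bench stands upright (within 0.1 rad), holds at least one ball and has its lid shut to within 0.05 rad; the scoop stands upright (within 0.1 rad) and at rest on the grey mat, its grip within 55 mm of the mat's centre (all of step 2 and value of joint each of lid_red, lid_yellow, lid_blue, lid_green below 0.05 rad and angle between each of cart_red, cart_yellow, cart_blue, cart_green, scoop_grip's own z axis and vertical below 0.1 rad and height (world z) of each of cart_red, cart_yellow, cart_blue, cart_green below 0.015 m and horizontal distance between scoop_grip and mat below 0.055 m and height (world z) of scoop_grip between 0.165 and 0.185 m and linear speed of scoop below 0.02 m/s); the robot touches nothing.
It fails at once if a ball is touched by the gripper (contact force between any of the fingers, the arm and ball0 above 0.3 N or contact force between any of the fingers, the arm and ball1 above 0.3 N or contact force between any of the fingers, the arm and ball2 above 0.3 N or contact force between any of the fingers, the arm and ball3 above 0.3 N or contact force between any of the fingers, the arm and ball4 above 0.3 N or contact force between any of the fingers, the arm and ball5 above 0.3 N or contact force between any of the fingers, the arm and ball6 above 0.3 N).
It fails at once if a bystander is moved more than 60 mm (distance of any of wash_bottle, reagent, beaker, jar_cap, tip_box from where it was at the start of the episode above 0.06 m).
Of cart_red, cart_yellow, cart_blue, cart_green only 3 to 4 are there at a start; the rules pass over those that are not, and their reading is None.
At some moment in a run one of cart_red, cart_yellow, cart_blue, cart_green may be knocked a few centimetres aside while the robot is not near it.
It also fails if it takes over 210 s, if anything falls off the work surface, if the arm or the gripper's body presses on something with over 40 N, if the wrist force passes 120 N, or if a joint passes its speed limit or range.

ROBOT

A 6-joint arm with a two-finger parallel gripper is mounted at the origin on the work surface. World frame = base frame: x ahead of the robot, y to its left, z up, the work surface at z = 0. Lengths are in m, angles in degrees, forces in N, time in s.
With the tool pointing down it reaches from about 0.375 to 0.9 m from the base axis. Payload 3.1 kg.
Tool frame: the origin (TCP) lies between the finger pads; the fingertips stand 11 mm ahead of it and the grasp point (between the pads) lies 8 mm behind it; z points along the fingers, y is the line along which they close (so a half turn about z gives the same grasp; the last joint's range is limited). The gripper opens to 87 mm and grips with 3 to 60 N. Pads are 19 mm wide; open, the fingers measure 117 mm over their backs; the gripper's body (75 mm by 190 mm) begins 51 mm behind the grasp point.
Start: joints at [-81.732, 30.224, 82.088, -0, 67.689, -10.227], TCP at [0.198, -0.593, 0.234] pointing down, gripper open.
Joint ranges: [-176.69, 176.69], [-43.24, 126.21], [12.49, 139.97], [-82, 262], [0, 151.66], [-163.58, 163.58]. Speed limits (degrees/s): [159.86, 159.86, 180, 180, 180, 180].

INTERFACE

Orientations are given as a 3x3 rotation matrix whose columns are the frame's x, y, z axes.
In Python, from rig import bot gives the robot as it stands.
- The arm moves only by the tool apply_moves, never from a script. Its argument "steps" is a list that holds one entry, the list of rows, each a list of 7 numbers: the shift along the tool's x, y, z in cm, then the turn, a rotation vector about the tool's x, y, z in degrees, then the gripper command: -1 is shut, 1 is fully open, values between are in proportion. In form: [[[dx, dy, dz, rx, ry, rz, jaw], ...]]. A call has 1 to 20 rows; each row is the pose to reach, as a shift and turn from the pose commanded when the call began, along the tool's axes at that moment; what a row does not reach only later rows make up. A row lasts 1/8 s, in which the tool goes at most 62.5 mm and 10.7 degrees, less where a joint would pass 70% of its speed; a pose out of reach is approached as far as the arm can. A call with a gripper value outside its range is refused whole. The fingers move at their own pace and stop on an object; the grip force is fixed at half the most. Time passes only in rows, so rows that repeat a pose let the fingers close. It gives the time, the measured TCP pose, the force, the opening and the grip force at its end, in the units of the state.
- bot.read_state(): the state, without advancing time (a new reading comes with each control period).
- bot.capture(name): name is "side" or "top" or "wrist"; returns the picture (480x640x3 uint8, blue, green, red); there is no depth.
- bot.camera_model(name): a dict with "intrinsics" (3x3 intrinsics, pixels), "R" (3x3) and "t" (3): a world point X has camera coordinates R X + t. Camera axes: x right, y down, z forward; pixel columns grow to the right and rows downward; lengths in m; the calibration is good to about 2 mm. A picture is of the moment at which its call begins: read the wrist's pose just before it. camera_model takes no time and is no camera call; for the wrist camera it gives the pose at the moment of the call.
- bot.hand_in(): hands the job in; it is judged then, once.
The state is a dict: "time_s": time; "joint_positions": joint angles; "qvel": joint speeds; "tau": joint torques, N m; "position": TCP position; "tcp_rot": TCP orientation; "force": force on the tool from outside, world axes, zero at the start; "moment": the same for the moment, N m; "opening": opening from 0.0 (shut) to 1.0 (fully open); "grasp_force": force on a finger pad.
Only numpy, scipy, OpenCV 4.12 (cv2) and the standard library are available. Lean on these libraries where they do the work, as an engineer would, in place of code of your own. Each camera call takes 0.05 s, during which the arm holds its last target. There are 200 camera calls.

## Working session

There is one attempt and no reset: what is moved stays moved. The work goes in short steps, Python scripts to look and compute and a tool call to move; the robot and the scene stay as the last step left them, time stands still between calls to the robot, and variables do not carry over. Pictures are saved under pics/ and viewed, at most 14 in all, crops included, and the job is handed in when it is done.

Besides the shell and the picture viewer there is one more tool, called as name(argument=value, ...), one argument or row to a line, values as JSON. apply_moves: Moves the arm, as the interface text tells. Its arguments: {"type":"object","properties":{"steps":{"type":"array","items":{"type":"array","items":{"type":"array","items":{"type":"number"}}}}},"required":["steps"]}

```bash
ls; mkdir -p pics
python3 - <<'E'
from rig import bot
import cv2,numpy as np
for n in ("top","side"):
    cv2.imwrite(f"pics/{n}0.png",bot.capture(n)); m=bot.camera_model(n)
    print(n,np.round(m["intrinsics"],1).tolist(),np.round(m["R"],3).tolist(),np.round(m["t"],3).tolist())
print(bot.read_state())
E
```

```text
pics
top [[518.4, 0.0, 323.4], [0.0, 518.4, 241.5], [0.0, 0.0, 1.0]] [[-0.013, -1.0, -0.006], [-0.991, 0.014, -0.13], [0.13, 0.005, -0.991]] [0.019, 0.524, 1.436]
side [[442.8, 0.0, 318.3], [0.0, 442.8, 238.6], [0.0, 0.0, 1.0]] [[-0.711, -0.703, 0.008], [-0.522, 0.52, -0.676], [0.471, -0.485, -0.737]] [0.372, 0.343, 1.11]
{'time_s': 0.1, 'joint_positions': array([-8.17322886e+01,  3.02729057e+01,  8.21483852e+01,  5.45630312e-05,
        6.76898947e+01, -1.02263040e+01]), 'qvel': array([-0.03740924, -0.11257435, -0.17307512, -0.0556296 , -0.07009586,
        0.03127765]), 'tau': array([-5.78952404e-04, -4.40985918e+01, -1.77150089e+01,  6.35712733e-02,
        5.33786381e-02, -2.85761729e-05]), 'position': array([ 0.19819941, -0.59207322,  0.232681  ]), 'tcp_rot': array([[ 9.48356956e-01,  3.17204991e-01, -2.78177033e-04],
       [ 3.17204925e-01, -9.48355074e-01,  1.92051293e-03],
       [ 3.45385686e-04, -1.90957092e-03, -9.99998117e-01]]), 'force': array([-0.36509783, -0.087612  ,  1.10360181]), 'moment': array([ 0.00045839,  0.00010992, -0.03137007]), 'grasp_force': 0.0, 'opening': 0.995542482444562}
```

View pics/top0.png

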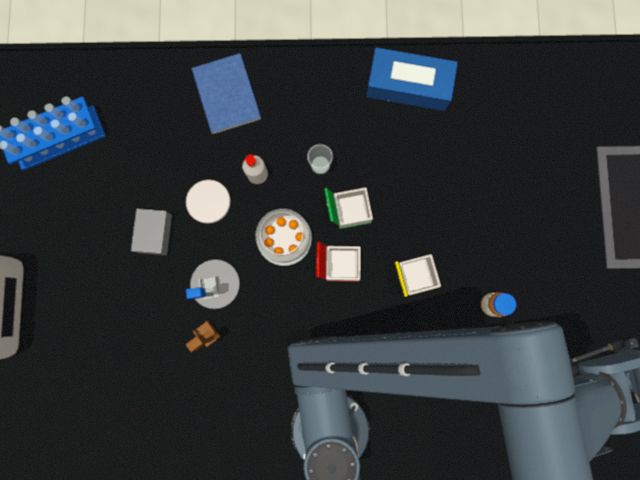

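View pics/side0.png

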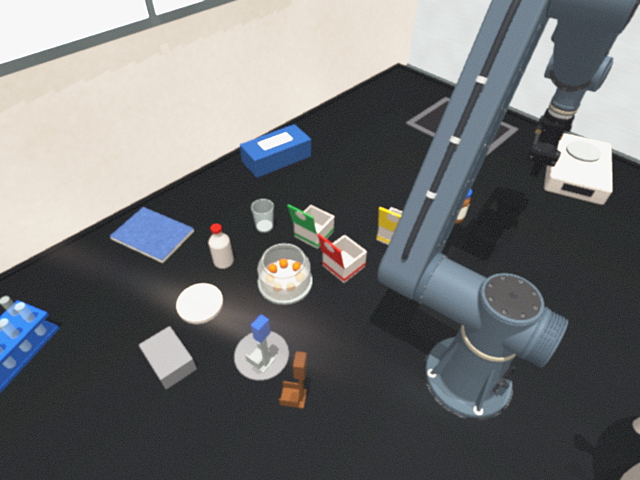

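```bash
cat > h.py <<'E'
from rig import bot
import cv2,numpy as np
def ray(cam,px):
    m=cam if isinstance(cam,dict) else bot.camera_model(cam)
    R,t=np.array(m["R"]),np.array(m["t"])
    d=R.T@np.linalg.solve(np.array(m["intrinsics"]),[px[0],px[1],1.]); return -R.T@t,d/np.linalg.norm(d)
def onz(cam,px,z):
    c,d=ray(cam,px); return c+d*(z-c[2])/d[2]
def tri(p1,p2,c1="top",c2="side"):
    c,d=ray(c1,p1);e,f=ray(c2,p2)
    s=np.linalg.lstsq(np.c_[d,-f],e-c,rcond=None)[0]
    a,b=c+s[0]*d,e+s[1]*f; return (a+b)/2,np.linalg.norm(a-b)
def proj(cam,X):
    m=cam if isinstance(cam,dict) else bot.camera_model(cam)
    p=np.array(m["intrinsics"])@(np.array(m["R"])@X+m["t"]); return p[:2]/p[2]
H={"red":[(0,8),(172,180)],"yellow":[(22,35)],"green":[(45,80)],"blue":[(100,130)],"orange":[(9,20)]}
def mask(im,col,s=110,v=70):
    h=cv2.cvtColor(im,cv2.COLOR_BGR2HSV); m=0
    for a,b in H[col]: m=m|cv2.inRange(h,(a,s,v),(b,255,255))
    return m
def blobs(m,amin=15):
    n,l,st,c=cv2.connectedComponentsWithStats(m)
    return [(int(st[i,4]),np.round(c[i],1).tolist(),st[i,:4].tolist()) for i in range(1,n) if st[i,4]>=amin]
E
python3 - <<'E'
from h import *
t=cv2.imread("pics/top0.png");s=cv2.imread("pics/side0.png")
for c in H:
    print(c,"T",blobs(mask(t,c)));print(c,"S",blobs(mask(s,c)))
print(bot.camera_model("wrist"))
b=np.zeros((600,800,3),np.uint8)
b[:600,:400]=cv2.resize(t[180:360,170:290],(400,600),interpolation=2)
b[:600,400:]=cv2.resize(s[300:420,220:300],(400,600),interpolation=2)
cv2.imwrite("pics/c1.png",b)
E
```

```text
red T [(105, [249.9, 159.4], [244, 154, 12, 12]), (392, [322.5, 262.2], [316, 241, 43, 41])]
red S [(113, [215.6, 228.0], [210, 223, 12, 11]), (324, [330.5, 250.3], [317, 234, 27, 34]), (134, [343.9, 271.1], [322, 262, 44, 19])]
yellow T [(167, [400.9, 278.7], [395, 261, 13, 36])]
yellow S [(308, [386.3, 218.8], [378, 206, 23, 26]), (46, [382.3, 238.8], [376, 235, 14, 8])]
green T [(275, [331.0, 206.0], [324, 188, 15, 37])]
green S [(310, [300.9, 217.9], [287, 204, 29, 29]), (38, [306.5, 239.8], [294, 234, 25, 12])]
blue T [(3486, [411.3, 79.7], [367, 47, 91, 63]), (3538, [225.3, 92.0], [191, 53, 70, 79]), (3856, [52.1, 134.1], [0, 96, 106, 74]), (198, [194.4, 292.7], [185, 288, 21, 11]), (413, [505.1, 303.8], [494, 293, 23, 23])]
blue S [(2111, [275.7, 151.5], [240, 124, 72, 54]), (40, [469.4, 192.9], [466, 189, 7, 9]), (2266, [151.4, 232.1], [110, 207, 83, 52]), (34, [15.9, 302.9], [11, 300, 12, 9]), (2411, [22.5, 340.5], [0, 303, 60, 90]), (293, [259.7, 326.8], [251, 314, 18, 28])]
orange T [(65, [280.8, 221.2], [277, 217, 9, 9]), (63, [292.9, 224.0], [289, 220, 9, 9]), (65, [269.
[... 203 characters left out ...]
 303.8], [488, 292, 16, 25]), (497, [202.0, 336.4], [186, 321, 34, 31])]
orange S [(36, [466.5, 202.1], [463, 198, 8, 9]), (21, [458.6, 221.0], [456, 219, 8, 5]), (57, [283.0, 262.9], [279, 259, 9, 9]), (58, [272.2, 267.8], [268, 263, 9, 10]), (50, [296.0, 265.9], [292, 262, 9, 9]), (916, [295.0, 384.3], [279, 352, 28, 57])]
{'intrinsics': array([[427.89054195,   0.        , 320.04207929],
       [  0.        , 427.89054195, 246.83655363],
       [  0.        ,   0.        ,   1.        ]]), 'R': array([[ 0.31798145, -0.94809477, -0.00202538],
       [-0.91444605, -0.30725871,  0.26340179],
       [-0.25035218, -0.08190478, -0.96468409]]), 't': array([-0.62481277, -0.03157658,  0.39055249])}
```

View pics/c1.png

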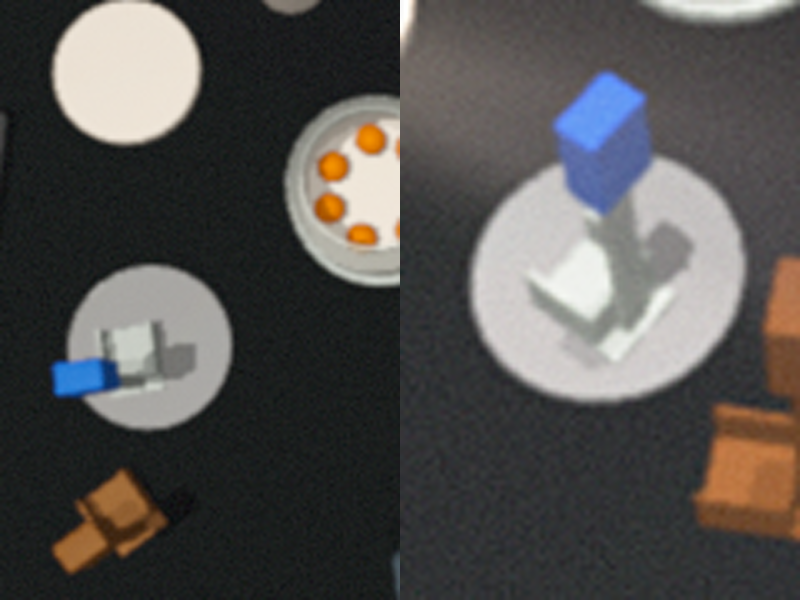

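The choice: the blue grip on the grey mat (top 194,293; side 260,327). The brown copy at top (202,336) isn't meant. The open front faces image up, which is about world +x. The cartridges are red (340,263), green (352,207) and yellow (418,274).

Run:
```python
from h import *
t=cv2.imread("pics/top0.png");s=cv2.imread("pics/side0.png")
P=lambda x:np.round(x,4)
print("grip tri",tri((194.4,292.7),(259.7,326.8)))
# top face of grip by blue corners side crop: scale 5
k=lambda x,y:(220+(x-400)/5,300+y/5)
tf=[k(608,72),k(645,96),k(595,148),k(556,124)]
print("gripT",[P(onz("side",p,.205)) for p in tf],P(np.mean([onz("side",p,.205) for p in tf],0)))
q=lambda x,y:(170+x/3.333,180+y/3.333)
for p in [(150,347)]: print("mat",P(onz("top",q(*p),.005)))
for p in [(98,330),(157,322),(107,390),(163,388)]: print("shovel",P(onz("top",q(*p),.03)))
# carts: white masks
h=cv2.cvtColor(t,cv2.COLOR_BGR2HSV)
w=cv2.inRange(h,(0,0,150),(180,60,255))
for b in blobs(w,150):
    if b[1][1]>150 and b[1][0]<450: print("white",b)
for p in [(281,222),(293,225),(269.3,229.3),(299.5,237),(268.3,242),(292.5,249),(278.2,250)]: print("ball",P(onz("top",p,.034)))
g=cv2.cvtColor(t,cv2.COLOR_BGR2GRAY)[200:275,245:320]
# jar rim by outer circle
b=np.zeros((600,800,3),np.uint8)
b[:600,:500]=cv2.resize(t[180:300,245:345],(500,600),interpolation=2)
b[:,500:]=cv2.resize(t[230:310,390:430],(300,600),interpolation=2)
cv2.imwrite("pics/c2.png",b)
```

```text
grip tri (array([0.37794513, 0.3370343 , 0.18343949]), np.float64(0.003052103809069753))
gripT [array([0.3866, 0.3198, 0.205 ]), array([0.3655, 0.3163, 0.205 ]), array([0.361 , 0.3489, 0.205 ]), array([0.3822, 0.3532, 0.205 ])] [0.3738 0.3345 0.205 ]
mat [0.4092 0.3247 0.005 ]
shovel [0.4229 0.3637 0.03  ]
shovel [0.429  0.3137 0.03  ]
shovel [0.3722 0.3552 0.03  ]
shovel [0.3733 0.3079 0.03  ]
white (224, [253.7, 167.9], [243, 156, 21, 21])
white (218, [320.0, 164.5], [311, 157, 19, 16])
white (1496, [207.5, 201.0], [186, 180, 44, 43])
white (993, [353.1, 207.2], [334, 188, 39, 38])
white (1198, [148.4, 230.7], [132, 209, 33, 44])
white (1604, [283.2, 239.2], [256, 211, 53, 54])
white (1115, [342.8, 263.0], [326, 246, 35, 34])
white (1051, [418.8, 274.5], [399, 255, 42, 40])
white (1414, [215.6, 282.3], [191, 260, 48, 48])
ball [0.582  0.1325 0.034 ]
ball [0.5729 0.0983 0.034 ]
ball [0.5614 0.1659 0.034 ]
ball [0.5381 0.08   0.034 ]
ball [0.525  0.1687 0.034 ]
ball [0.5041 0.1001 0.034 ]
ball [0.5018 0.1406 0.034 ]
```

View pics/c2.png

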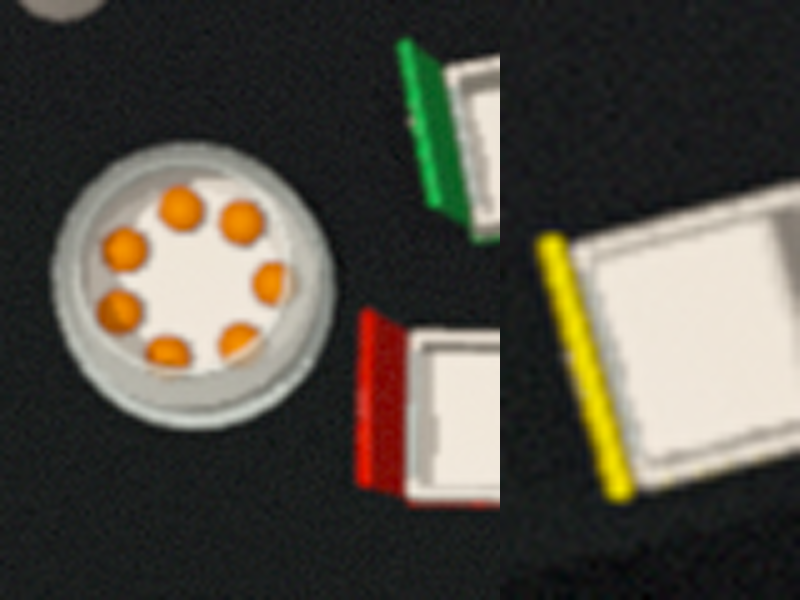

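```bash
cat >> h.py <<'E'
from scipy.spatial.transform import Rotation as Ro
def Rs(yaw,pitch=0,roll=0): # scoop axes; pitch>0 nose down
    return Ro.from_euler("ZYX",[yaw,pitch,roll],degrees=True).as_matrix()
def tool_from_scoop(R): return np.c_[R[:,1],R[:,0],-R[:,2]]
OFF=np.array([0,0,-.008]) # TCP in scoop grip axes
def lip(l,yaw,pitch):
    R=Rs(yaw,pitch); g=np.array(l)-R@[.049,0,-.17]; return g+R@OFF,tool_from_scoop(R)
def down(yawx): # tool down, tool x yaw
    a=np.radians(yawx);x=np.array([np.cos(a),np.sin(a),0]);z=np.array([0,0,-1.]);return np.c_[x,np.cross(z,x),z]
def rows(targets,jaw):
    s=bot.read_state();R0=np.array(s["tcp_rot"]);p0=np.array(s["position"])
    for p,R in targets:
        d=R0.T@(np.array(p)-p0)*100; r=Ro.from_matrix(R0.T@R).as_rotvec(degrees=True)
        print(np.round(d,2).tolist()+np.round(r,1).tolist()+[jaw],"dist %.0fmm %.0fdeg"%(np.linalg.norm(d)*10,np.linalg.norm(r)))
E
python3 - <<'E'
from h import *
P=lambda x:np.round(x,4)
print("jar",P(onz("top",(282.5,234),.105)))
print("bottle",P(onz("top",(250,159),.15)))
t=cv2.imread("pics/top0.png")
w=cv2.inRange(cv2.cvtColor(t,cv2.COLOR_BGR2HSV),(0,0,110),(180,70,255))
for n,(u,v) in dict(green=(353,207),red=(342,263),yel=(418,274)).items():
    m=np.zeros_like(w);m[v-28:v+28,u-28:u+28]=w[v-28:v+28,u-28:u+28]
    c=max(cv2.findContours(m,0,2)[0],key=cv2.contourArea);b=cv2.boxPoints(cv2.minAreaRect(c))
    q=np.array([onz("top",p,.07) for p in b]);print(n,P(q.mean(0)[:2]),[P(x[:2]).tolist() for x in q])
rows([((.55,-.1,.33),down(60)),((.376,.334,.28),down(99))],1)
E
```

```text
jar [0.5369 0.1223 0.105 ]
bottle [0.7339 0.2048 0.15  ]
green [ 0.6159 -0.072 ] [[0.6569, -0.0167], [0.6738, -0.1109], [0.5748, -0.127], [0.5581, -0.0335]]
red [ 0.4593 -0.041 ] [[0.5069, 0.0051], [0.5056, -0.0888], [0.4118, -0.0867], [0.413, 0.0064]]
yel [ 0.4257 -0.251 ] [[0.46, -0.1942], [0.4845, -0.2849], [0.3913, -0.3075], [0.3671, -0.2176]]
[48.98, -35.53, -9.65, -0.1, -0.1, -41.5, 1] dist 613mm 42deg
[46.24, -82.19, -4.56, -0.1, -0.1, -80.5, 1] dist 944mm 81deg
```

apply_moves(
  steps=[
    [[49,-35.5,-9.6,0,0,-41,1],[49,-35.5,-9.6,0,0,-41,1],[49,-35.5,-9.6,0,0,-41,1],[49,-35.5,-9.6,0,0,-41,1],[49,-35.5,-9.6,0,0,-41,1],[49,-35.5,-9.6,0,0,-41,1],[49,-35.5,-9.6,0,0,-41,1],[49,-35.5,-9.6,0,0,-41,1],[49,-35.5,-9.6,0,0,-41,1],[46.2,-82.2,-4.6,0,0,-80.5,1],[46.2,-82.2,-4.6,0,0,-80.5,1],[46.2,-82.2,-4.6,0,0,-80.5,1],[46.2,-82.2,-4.6,0,0,-80.5,1],[46.2,-82.2,-4.6,0,0,-80.5,1],[46.2,-82.2,-4.6,0,0,-80.5,1],[46.2,-82.2,-4.6,0,0,-80.5,1],[46.2,-82.2,-4.6,0,0,-80.5,1],[46.2,-82.2,-4.6,0,0,-80.5,1],[46.2,-82.2,-4.6,0,0,-80.5,1]],
  ],
)

```text
time_s: 2.48
position: [0.3753, 0.3331, 0.2792]
tcp_rot: [[-0.157, 0.988, -0.001], [0.988, 0.157, -0.001], [-0.001, -0.001, -1.0]]
force: [-0.1, 0.4, -0.1]
opening: 1.001
grasp_force: 0.0
```

Run:
```python
from h import *
s=bot.read_state();print(s["position"],s["joint_positions"])
cam=bot.camera_model("wrist")
w=bot.capture("wrist");t=bot.capture("top")
print([proj(cam,np.array([.376,.334,z])) for z in (.205,.145)])
m=mask(w,"blue");print(blobs(m,100))
for b in blobs(m,400): print(onz(cam,b[1],.205))
o=np.zeros((480,800,3),np.uint8);o[:,:440]=cv2.resize(w,(440,330)).repeat(1,0)[:330].copy() if 0 else cv2.resize(w,(440,480));o[:,440:]=cv2.resize(t,(360,480))
cv2.imwrite("pics/c3.png",o)
rows([((.376,.334,.167),down(99))],1)
```

```text
[0.37531948 0.3331051  0.27916055] [ 2.88338563e+01  1.74754636e+01  9.61364711e+01 -4.21333753e-02
  6.64551448e+01  1.97903685e+01]
[array([319.94199738, 262.38599766]), array([319.99770915, 236.16571149])]
[(3305, [324.7, 250.4], [303, 210, 44, 80])]
[0.37748365 0.34119517 0.205     ]
[0.18, 0.02, 11.25, -0.0, 0.0, -0.1, 1] dist 112mm 0deg
```

View pics/c3.png

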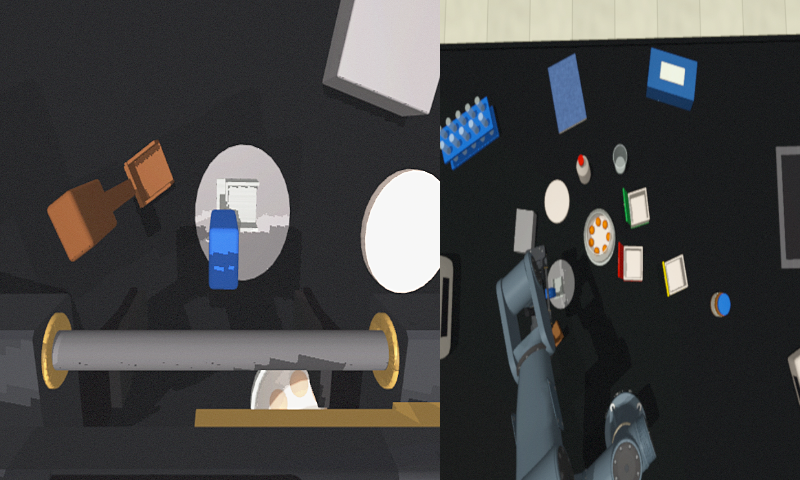

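The wrist view shows the blue grip centred between the fingers (column 325) and upright on the grey mat. The brown one is well aside, and no blue cartridge is on the bench. I'll go down and grip.

apply_moves(
  steps=[
    [[0.1,0.2,6,0,0,0,1],[0.1,0.2,11.2,0,0,0,1],[0.1,0.2,11.2,0,0,0,1],[0.1,0.2,11.2,0,0,0,-1],[0.1,0.2,11.2,0,0,0,-1],[0.1,0.2,11.2,0,0,0,-1],[0.1,0.2,11.2,0,0,0,-1],[0.1,0.2,11.2,0,0,0,-1],[0.1,0.2,11.2,0,0,0,-1],[0.1,0.2,11.2,0,0,0,-1],[0.1,0.2,9,0,0,0,-1],[0.1,0.2,0,0,0,0,-1],[0.1,0.2,0,0,0,0,-1],[0.1,0.2,0,0,0,0,-1],[0.1,0.2,0,0,0,0,-1]],
  ],
)

```text
time_s: 4.45
position: [0.3762, 0.334, 0.2778]
tcp_rot: [[-0.156, 0.988, -0.003], [0.988, 0.156, -0.002], [-0.001, -0.004, -1.0]]
force: [-0.4, -0.1, -2.2]
opening: 0.274
grasp_force: 29.9
```

Run:
```python
from h import *
s=bot.read_state();print(s["position"],s["opening"],s["joint_positions"])
w=bot.capture("wrist");S=bot.capture("side")
o=np.zeros((480,800,3),np.uint8);o[:,:480]=cv2.resize(w[0:320,160:480],(480,480));o[:,480:]=cv2.resize(S[220:380,200:307],(320,480))
cv2.imwrite("pics/c4.png",o)
c=(.5369,.1223);
b=[(.582,.1325),(.5729,.0983),(.5614,.1659),(.5381,.08),(.525,.1687),(.5041,.1001),(.5018,.1406)]
for x,y in b: print(x,y,"az %.0f r %.3f"%(np.degrees(np.arctan2(y-c[1],x-c[0])),np.hypot(x-c[0],y-c[1])))
A=np.array([[2*x,2*y,1] for x,y in b]);print("circle",np.linalg.lstsq(A,(np.array(b)**2).sum(1),rcond=None)[0][:2])
```

```text
[0.37619238 0.33400303 0.27782412] 0.2744807533284553 [ 2.88535176e+01  1.77310101e+01  9.59807516e+01 -2.64684790e-04
  6.65125164e+01  1.98588990e+01]
0.582 0.1325 az 13 r 0.046
0.5729 0.0983 az -34 r 0.043
0.5614 0.1659 az 61 r 0.050
0.5381 0.08 az -88 r 0.042
0.525 0.1687 az 104 r 0.048
0.5041 0.1001 az -146 r 0.040
0.5018 0.1406 az 152 r 0.040
circle [0.5401101  0.12586175]
```

View pics/c4.png

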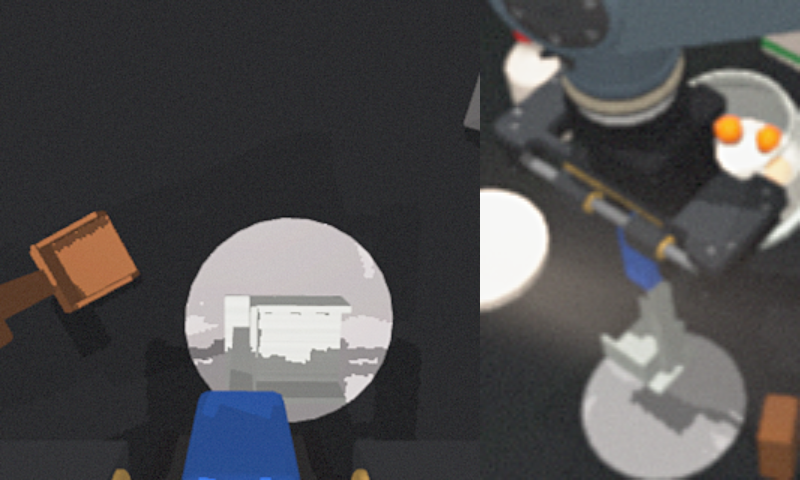

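```bash
cat >> h.py <<'E'
J=np.array([.539,.125])
def jl(u,z,yaw,pitch,v=0):
    a=np.radians(yaw); p=J+u*np.array([np.cos(a),np.sin(a)])+v*np.array([-np.sin(a),np.cos(a)])
    return lip([p[0],p[1],z],yaw,pitch)
E
python3 - <<'E'
from h import *
rows([jl(.015,.15,12,0),jl(.020,.14,12,20),jl(.02,.03,12,20)],-1)
E
```

```text
[-23.37, 9.4, -3.46, -0.3, 0.1, -3.0, -1] dist 254mm 3deg
[-23.03, 15.73, -3.19, 19.7, -0.4, -3.0, -1] dist 281mm 20deg
[-23.02, 15.78, 7.81, 19.7, -0.4, -3.0, -1] dist 290mm 20deg
```

apply_moves(
  steps=[
    [[0,0,-3.4,0,0,0,-1],[-23.4,9.4,-3.4,0,0,-3,-1],[-23.4,9.4,-3.4,0,0,-3,-1],[-23.4,9.4,-3.4,0,0,-3,-1],[-23.4,9.4,-3.4,0,0,-3,-1],[-23.4,9.4,-3.4,0,0,-3,-1],[-23,15.7,-3.2,20,0,-3,-1],[-23,15.7,-3.2,20,0,-3,-1],[-23,15.7,-3.2,20,0,-3,-1],[-23,15.7,-3.2,20,0,-3,-1],[-23,15.8,0,20,0,-3,-1],[-23,15.8,3,20,0,-3,-1],[-23,15.8,5,20,0,-3,-1],[-23,15.8,6.5,20,0,-3,-1],[-23,15.8,7.4,20,0,-3,-1],[-23,15.8,7.8,20,0,-3,-1],[-23,15.8,7.8,20,0,-3,-1]],
  ],
)

```text
time_s: 6.68
position: [0.5697, 0.1323, 0.2019]
tcp_rot: [[-0.207, 0.919, -0.336], [0.978, 0.197, -0.062], [0.009, -0.341, -0.94]]
force: [0.7, -0.2, -3.0]
opening: 0.272
grasp_force: 30.0
```

Run:
```python
from h import *
s=bot.read_state();print(s["position"],s["force"],s["joint_positions"])
S=bot.capture("side");w=bot.capture("wrist")
o=np.zeros((480,800,3),np.uint8);o[:,:400]=cv2.resize(S[200:320,230:330],(400,480));o[:,400:]=cv2.resize(w,(400,480))
cv2.imwrite("pics/c5.png",o)
rows([jl(.02,.022,12,20),jl(.058,.022,12,20),jl(.055,.026,12,-20),jl(.035,.06,12,-20),jl(.03,.15,12,-20)],-1)
```

```text
[0.56965952 0.13227211 0.20189814] [ 0.72418726 -0.24440638 -2.97983724] [ 3.37606426 37.91250701 75.33163304 -2.438162   86.57178792 -8.07781788]
[-0.08, 0.15, 1.13, 0.1, -0.5, 0.1, -1] dist 11mm 1deg
[-0.07, 3.72, -0.17, 0.1, -0.5, 0.1, -1] dist 37mm 1deg
[-0.11, -5.97, 6.48, -39.9, -0.5, -0.1, -1] dist 88mm 40deg
[-0.09, -9.01, 3.97, -39.9, -0.5, -0.1, -1] dist 98mm 40deg
[-0.01, -12.55, -4.32, -39.9, -0.5, -0.1, -1] dist 133mm 40deg
```

View pics/c5.png

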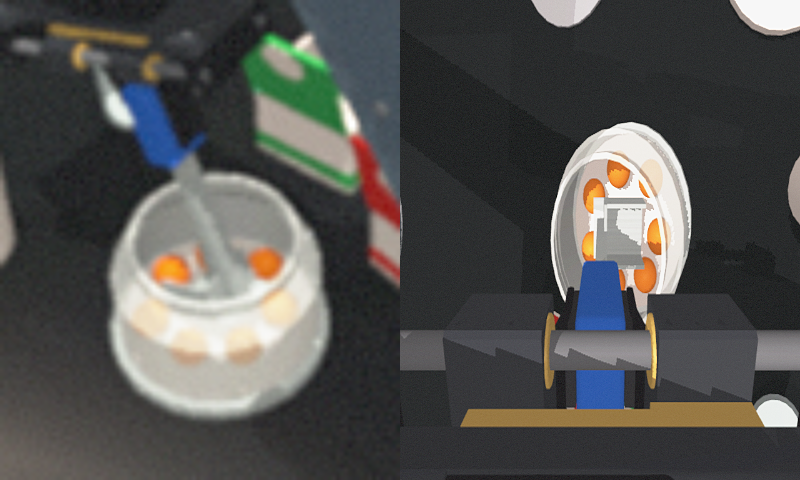

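The wrist view (right half) shows the shovel inside the jar with a ball just ahead of the lip at about (655,237). Next I lower it, push forward, tip back and lift.

apply_moves(
  steps=[
    [[-0.1,0.1,0.6,0,0,0,-1],[-0.1,0.1,1.0,0,0,0,-1],[-0.1,0.1,1.1,0,0,0,-1],[-0.1,0.8,0.9,0,0,0,-1],[-0.1,1.5,0.6,0,0,0,-1],[-0.1,2.2,0.4,0,0,0,-1],[-0.1,2.8,0.2,0,0,0,-1],[-0.1,3.3,0,0,0,0,-1],[-0.1,3.7,-0.1,0,0,0,-1],[-0.1,3.7,-0.1,0,0,0,-1]],
  ],
)

```text
time_s: 8.02
position: [0.6036, 0.1388, 0.1896]
tcp_rot: [[-0.207, 0.918, -0.338], [0.978, 0.197, -0.062], [0.01, -0.343, -0.939]]
force: [-2.1, 0.4, -1.3]
opening: 0.273
grasp_force: 30.0
```

Run:
```python
from h import *
s=bot.read_state();print(s["position"],s["force"],s["moment"])
R=np.array(s["tcp_rot"]);Rz=np.c_[R[:,1],R[:,0],-R[:,2]];L=s["position"]-Rz@OFF+Rz@[.049,0,-.17]
a=np.radians(12);print("lip",L,"u",(L[:2]-J)@[np.cos(a),np.sin(a)])
w=bot.capture("wrist");S=bot.capture("side")
o=np.zeros((480,800,3),np.uint8);o[:,:400]=cv2.resize(S[200:320,230:330],(400,480));o[:,400:]=cv2.resize(w[130:330,200:366],(400,480))
cv2.imwrite("pics/c6.png",o)
rows([jl(.058,.022,12,0),jl(.055,.026,12,-20),jl(.035,.06,12,-20),jl(.03,.15,12,-20)],-1)
```

```text
[0.6035676  0.13884368 0.18962277] [-2.05555476  0.44074396 -1.25457342] [ 0.18313826 -0.18200698 -0.08270246]
lip [0.59381643 0.13845951 0.02065601] u 0.05641695187257768
[-0.02, -5.15, 2.49, -20.1, -0.6, 0.0, -1] dist 57mm 20deg
[-0.05, -9.59, 6.51, -40.1, -0.6, -0.1, -1] dist 116mm 40deg
[-0.02, -12.64, 4.0, -40.1, -0.6, -0.1, -1] dist 133mm 40deg
[0.07, -16.19, -4.28, -40.1, -0.6, -0.1, -1] dist 167mm 40deg
```

View pics/c6.png

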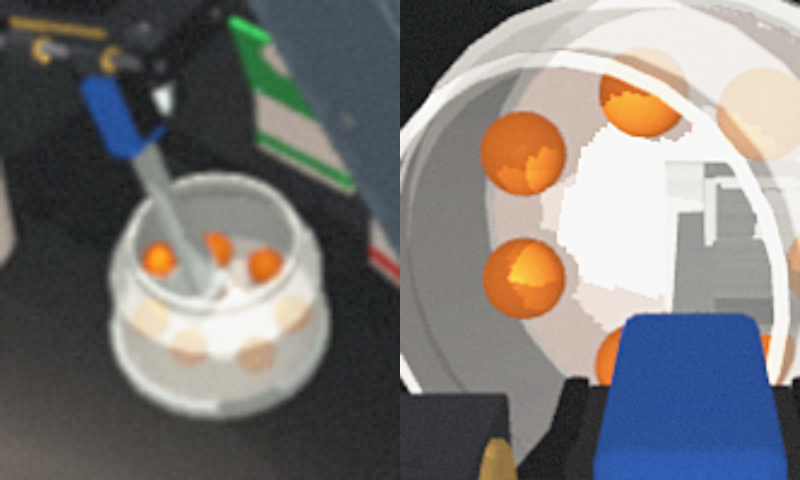

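Run:
```python
from h import *
rows([jl(.06,.022,12,20),jl(.06,.022,12,12),jl(.06,.022,12,4),jl(.059,.023,12,-4),jl(.058,.024,12,-12),jl(.056,.026,12,-20),jl(.04,.05,12,-22),jl(.025,.15,12,-22)],-1)
```

```text
[-0.01, 0.28, -0.24, -0.1, -0.5, 0.1, -1] dist 4mm 1deg
[-0.01, -1.93, 0.6, -8.1, -0.5, 0.1, -1] dist 20mm 8deg
[-0.02, -4.0, 1.74, -16.1, -0.6, 0.0, -1] dist 44mm 16deg
[-0.03, -6.01, 3.1, -24.1, -0.6, 0.0, -1] dist 68mm 24deg
[-0.04, -7.82, 4.71, -32.1, -0.6, -0.0, -1] dist 91mm 32deg
[-0.05, -9.5, 6.47, -40.1, -0.6, -0.1, -1] dist 115mm 40deg
[-0.03, -12.14, 5.27, -42.1, -0.6, -0.1, -1] dist 132mm 42deg
[0.06, -16.98, -3.61, -42.1, -0.6, -0.1, -1] dist 174mm 42deg
```

apply_moves(
  steps=[
    [[0,0.3,-0.2,0,0,0,-1],[0,-1.9,0.6,-8,0,0,-1],[0,-4,1.7,-16,0,0,-1],[0,-6,3.1,-24,0,0,-1],[0,-7.8,4.7,-32,0,0,-1],[0,-9.5,6.4,-40,0,0,-1],[0,-9.5,6.4,-40,0,0,-1],[0,-12.1,5.3,-42,0,0,-1],[0,-12.1,5.3,-42,0,0,-1],[0,-14,1,-42,0,0,-1],[0,-17,-3.6,-42,0,0,-1],[0,-17,-3.6,-42,0,0,-1],[0,-17,-3.6,-42,0,0,-1]],
  ],
)

```text
time_s: 9.75
position: [0.4599, 0.1073, 0.2811]
tcp_rot: [[-0.207, 0.908, 0.364], [0.978, 0.189, 0.086], [0.009, 0.374, -0.928]]
force: [0.4, 0.2, -3.2]
opening: 0.273
grasp_force: 30.0
```

Run:
```python
from h import *
s=bot.read_state();print(s["position"],s["force"],s["joint_positions"])
w=bot.capture("wrist");S=bot.capture("side")
o=np.zeros((480,800,3),np.uint8);o[:,:400]=cv2.resize(S[180:320,220:337],(400,480));o[:,400:]=cv2.resize(w[80:360,180:413],(400,480))
cv2.imwrite("pics/c7.png",o);print(blobs(mask(w,"orange"),200))
p,R=jl(.025,.15,12,-22);g=p-Rs(12,-22)@OFF;cam=bot.camera_model("wrist");print("exp ball",proj(cam,g+Rs(12,-22)@[.049-.03,0,-.153]))
```

```text
[0.45991239 0.10731229 0.28114582] [ 0.4162116   0.21291028 -3.16793104] [ -4.73848      7.04821785 114.77089894  10.85920705  37.717076
 -23.98665734]
[(623, [332.7, 163.6], [319, 150, 28, 28]), (261, [299.4, 166.3], [287, 156, 23, 19]), (1190, [349.7, 240.2], [331, 221, 39, 39]), (583, [293.7, 252.0], [280, 239, 28, 27]), (615, [238.2, 348.2], [230, 313, 19, 76]), (792, [403.0, 350.8], [392, 313, 19, 76]), (9551, [356.2, 416.1], [97, 402, 486, 25])]
exp ball [348.37404086 235.25130648]
```

View pics/c7.png

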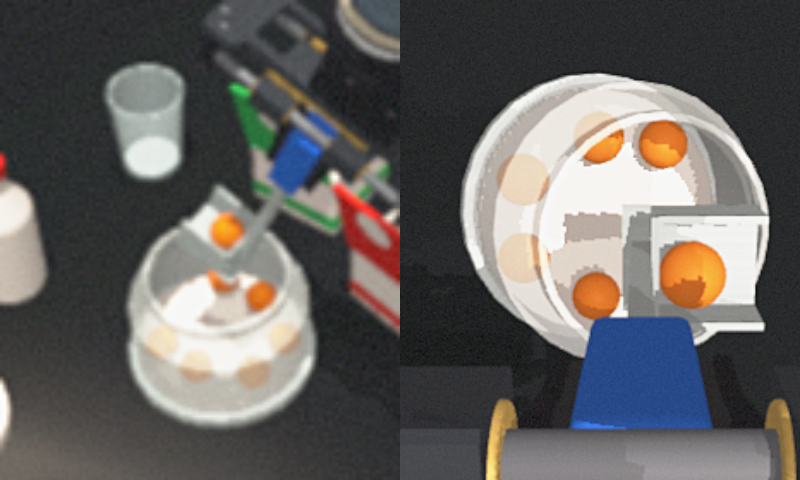

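```bash
cat >> h.py <<'E'
def carts(tag=None):
    t=bot.capture("top"); w=cv2.inRange(cv2.cvtColor(t,cv2.COLOR_BGR2HSV),(0,0,110),(180,70,255)); g=cv2.cvtColor(t,cv2.COLOR_BGR2HSV)
    for b in blobs(w,500):
        u,v=b[1]
        if not(300<u<620 and 150<v<420): continue
        m=np.zeros_like(w);x,y,a,c=b[2];m[y:y+c,x:x+a]=w[y:y+c,x:x+a]
        k=max(cv2.findContours(m,0,2)[0],key=cv2.contourArea);r=cv2.minAreaRect(k)
        q=np.array([onz("top",p,.07) for p in cv2.boxPoints(r)]);e=q[1]-q[0];a=(np.degrees(np.arctan2(e[1],e[0]))+45)%90-45
        print("cart",np.round(q.mean(0)[:2],3),"yaw %.0f"%a,"size",np.round([np.linalg.norm(e),np.linalg.norm(q[2]-q[1])],3))
    for c in("red","yellow","green"): print(c,[(z[0],z[1]) for z in blobs(mask(t,c),60)])
    if tag: cv2.imwrite(f"pics/{tag}.png",t)
E
python3 - <<'E'
from h import *
carts("t2")
rows([jl(.025,.2,12,-22),lip((.48,.03,.2),41,-22),lip((.45,-.06,.19),70,-22),lip((.45,-.06,.12),70,-15)],-1)
E
```

```text
cart [ 0.616 -0.072] yaw 10 size [0.096 0.1  ]
cart [ 0.459 -0.041] yaw -1 size [0.094 0.094]
cart [ 0.426 -0.251] yaw 15 size [0.094 0.096]
red [(107, [249.9, 159.5]), (356, [320.6, 260.3])]
yellow [(167, [400.9, 278.7])]
green [(274, [331.0, 205.9])]
[0.11, 1.99, -4.81, -0.2, -0.5, -0.3, -1] dist 52mm 1deg
[-13.11, -6.23, -8.24, -0.1, 10.3, -27.2, -1] dist 167mm 29deg
[-25.15, -7.61, -7.84, 0.1, 21.1, -54.1, -1] dist 274mm 58deg
[-23.78, -8.94, -2.11, 6.5, 17.8, -55.3, -1] dist 255mm 58deg
```

apply_moves(
  steps=[
    [[0.1,1,-2.4,0,0,0,-1],[0.1,2,-4.8,0,0,0,-1],[-4,-0.5,-6,0,3.5,-9,-1],[-8.5,-3.5,-7,0,7,-18,-1],[-13.1,-6.2,-8.2,0,10.3,-27.2,-1],[-17,-6.6,-8.1,0,14,-36,-1],[-21,-7.1,-8,0,17.5,-45,-1],[-25.1,-7.6,-7.8,0,21,-54,-1],[-25.1,-7.6,-7.8,0,21,-54,-1],[-25.1,-7.6,-7.8,0,21,-54,-1]],
  ],
)

```text
time_s: 11.15
position: [0.415, -0.1611, 0.3215]
tcp_rot: [[-0.938, 0.32, 0.134], [0.347, 0.869, 0.352], [-0.004, 0.376, -0.926]]
force: [-0.5, -0.1, -2.1]
opening: 0.275
grasp_force: 30.0
```

```bash
cat >> h.py <<'E'
def scoopstate(cam=True):
    s=bot.read_state();R=np.array(s["tcp_rot"]);Z=np.c_[R[:,1],R[:,0],-R[:,2]];g=np.array(s["position"])-Z@OFF
    y=np.degrees(np.arctan2(Z[1,0],Z[0,0]));p=np.degrees(np.arcsin(-Z[2,0]))
    print("lip",np.round(g+Z@[.049,0,-.17],4),"yaw %.1f pitch %.1f"%(y,p),"F",np.round(s["force"],1),"q",np.round(s["joint_positions"],0),"t",s["time_s"])
    if cam:
        c=bot.camera_model("wrist");w=bot.capture("wrist");e=proj(c,g+Z@[.019,0,-.153])
        print("exp",np.round(e),[b[:2] for b in blobs(mask(w,"orange"),200) if 500<b[0]<3000 and np.linalg.norm(np.array(b[1])-e)<45])
        return w
E
python3 - <<'E'
from h import *
scoopstate()
rows([lip((.45,-.06,.12),70,-15),lip((.45,-.06,.078),70,0),lip((.45,-.06,.075),70,10),lip((.45,-.06,.075),70,20),lip((.45,-.06,.075),70,28),lip((.45,-.075,.18),70,0)],-1)
E
```

```text
lip [ 0.4524 -0.0616  0.1899] yaw 69.8 pitch -22.1 F [-0.5 -0.1 -2.1] q [ -49.   12.  100.   20.   79. -125.] t 11.15
exp [347. 233.] [(1178, [349.4, 233.0])]
[0.1, -0.66, 6.0, 7.1, 0.3, -0.2, -1] dist 60mm 7deg
[0.13, 2.17, 9.72, 22.1, 0.3, -0.2, -1] dist 100mm 22deg
[0.14, 4.96, 10.53, 32.1, 0.2, -0.2, -1] dist 116mm 32deg
[0.15, 7.72, 11.55, 42.1, 0.2, -0.3, -1] dist 139mm 42deg
[0.17, 9.78, 12.71, 50.1, 0.2, -0.3, -1] dist 160mm 50deg
[-0.43, 4.71, -0.26, 22.1, 0.3, -0.2, -1] dist 47mm 22deg
```

apply_moves(
  steps=[
    [[0,-0.7,3,4,0,0,-1],[0.1,-0.7,6,7,0,0,-1],[0.1,2.2,9.7,22,0,0,-1],[0.1,2.2,9.7,22,0,0,-1],[0.1,5,10.5,32,0,0,-1],[0.1,7.7,11.5,42,0,0,-1],[0.1,9.8,12.7,50,0,0,-1],[0.1,9.8,12.7,50,0,0,-1],[0.1,9.8,12.7,50,0,0,-1],[0.1,9.8,12.7,50,0,0,-1],[0.1,8.5,8,42,0,0,-1],[0,5,0,22,0,0,-1],[0,5,0,22,0,0,-1],[0,5,-2,22,0,0,-1]],
  ],
)

```text
time_s: 12.95
position: [0.4253, -0.1284, 0.3628]
tcp_rot: [[-0.935, 0.356, 0.01], [0.356, 0.935, -0.003], [-0.01, 0.001, -1.0]]
force: [0.0, -0.7, -2.4]
opening: 0.273
grasp_force: 30.0
```

Run:
```python
from h import *
w=scoopstate();t=bot.capture("top");S=bot.capture("side")
cv2.imwrite("pics/c8.png",np.hstack([cv2.resize(w,(400,300)),cv2.resize(S[160:310,250:450],(400,300))]))
print([b[:2] for b in blobs(mask(w,"orange"),200)]);print([b[:2] for b in blobs(mask(S,"orange"),15)])
print([b[:2] for b in blobs(mask(t,"orange"),15)])
```

```text
lip [ 0.4442 -0.0831  0.2009] yaw 69.2 pitch -0.1 F [ 0.  -0.7 -2.4] q [ -31.    7.   96.    0.   76. -101.] t 12.95
exp [347. 233.] []
[(518, [599.8, 180.3]), (449, [423.3, 185.0]), (392, [54.2, 215.5]), (515, [609.6, 211.1]), (1267, [12.4, 237.4]), (627, [238.1, 349.7]), (695, [402.7, 349.9]), (9595, [356.2, 416.2])]
[(18, [372.2, 131.3]), (34, [381.6, 141.3]), (60, [285.1, 260.1]), (50, [295.9, 266.0]), (920, [295.1, 384.3])]
[(41, [295.7, 223.2]), (66, [267.1, 228.7]), (42, [298.6, 236.2]), (63, [268.3, 242.0]), (63, [332.9, 263.6]), (109, [493.2, 304.1]), (495, [202.0, 336.4])]
```

View pics/c8.png

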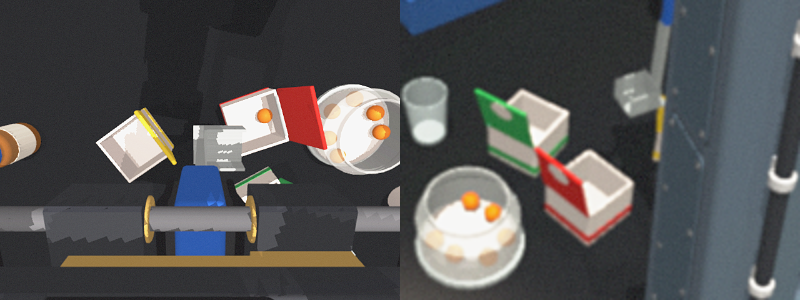

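The red cartridge holds its ball (wrist view about (265,115)). Next: where the remaining balls are.

```bash
cat >> h.py <<'E'
def jarballs(name="top",s=45):
    t=bot.capture(name);c=bot.camera_model(name);m=mask(t,"orange",s)
    for b in blobs(m,15):
        p=onz(c,b[1],.034)[:2]-J
        if np.hypot(*p)<.075: print("ball px",b[1],"area",b[0],b[2],"rel",np.round(p,3),"az %.0f r %.3f"%(np.degrees(np.arctan2(p[1],p[0])),np.hypot(*p)))
E
python3 - <<'E'
from h import *
jarballs()
for s in (40,70): print(s,end=" ");jarballs("side",s)
E
```

```text
ball px [296.2, 222.9] area 75 [292, 219, 10, 9] rel [ 0.04  -0.036] az -42 r 0.054
ball px [267.0, 228.6] area 88 [262, 224, 11, 11] rel [0.025 0.047] az 63 r 0.053
ball px [299.2, 236.4] area 77 [295, 232, 10, 10] rel [ 0.001 -0.044] az -89 r 0.044
ball px [268.4, 242.0] area 85 [264, 237, 10, 11] rel [-0.014  0.043] az 108 r 0.046
ball px [293.4, 252.1] area 72 [289, 248, 10, 10] rel [-0.044 -0.027] az -148 r 0.052
ball px [278.8, 254.9] area 69 [275, 251, 9, 9] rel [-0.051  0.014] az 165 r 0.053
40 ball px [284.9, 260.6] area 72 [280, 256, 11, 10] rel [ 0.037 -0.037] az -45 r 0.052
ball px [296.1, 265.7] area 71 [292, 261, 10, 10] rel [-0.001 -0.047] az -91 r 0.047
ball px [266.2, 279.7] area 56 [262, 275, 9, 10] rel [0.022 0.049] az 66 r 0.053
ball px [303.3, 278.8] area 57 [299, 274, 9, 10] rel [-0.051 -0.029] az -150 r 0.058
ball px [276.6, 287.5] area 55 [272, 283, 10, 9] rel [-0.02   0.046] az 113 r 0.050
ball px [293.8, 288.7] area 66 [289, 285, 10, 9] rel [-0.057  0.014] az 166 r 0.059
70 ball px [284.9, 260.2] area 64 [280, 256, 10, 9] rel [ 0.038 -0.038] az -45 r 0.054
ball px [295.9, 265.8] area 61 [292, 261, 9, 10] rel [-0.001 -0.047] az -91 r 0.047
ball px [304.3, 279.9] area 15 [302, 277, 5, 6] rel [-0.056 -0.028] az -153 r 0.062
ball px [276.4, 288.5] area 19 [273, 287, 8, 4] rel [-0.022  0.049] az 114 r 0.053
ball px [293.7, 288.7] area 43 [290, 286, 8, 7] rel [-0.057  0.015] az 166 r 0.059
```

Run:
```python
from h import *
Y=62
rows([jl(.0,.2,Y,0),jl(.018,.14,Y,20),jl(.018,.03,Y,20),jl(.02,.022,Y,20)],-1)
```

```text
[-1.39, 22.19, -0.18, 0.1, 0.2, 7.9, -1] dist 222mm 8deg
[-2.42, 29.74, 5.14, 20.1, 1.6, 7.8, -1] dist 303mm 22deg
[-2.38, 29.72, 16.14, 20.1, 1.6, 7.8, -1] dist 339mm 22deg
[-2.4, 29.91, 16.94, 20.1, 1.6, 7.8, -1] dist 345mm 22deg
```

apply_moves(
  steps=[
    [[-1.4,22.2,-0.2,0,0,7.9,-1],[-1.4,22.2,-0.2,0,0,7.9,-1],[-1.4,22.2,-0.2,0,0,7.9,-1],[-1.4,22.2,-0.2,0,0,7.9,-1],[-1.4,22.2,-0.2,0,0,7.9,-1],[-2.4,29.7,5.1,20,1.6,7.8,-1],[-2.4,29.7,5.1,20,1.6,7.8,-1],[-2.4,29.7,5.1,20,1.6,7.8,-1],[-2.4,29.7,5.1,20,1.6,7.8,-1],[-2.4,29.7,8,20,1.6,7.8,-1],[-2.4,29.7,11,20,1.6,7.8,-1],[-2.4,29.7,13.5,20,1.6,7.8,-1],[-2.4,29.7,15.2,20,1.6,7.8,-1],[-2.4,29.7,16.1,20,1.6,7.8,-1],[-2.4,29.9,16.7,20,1.6,7.8,-1],[-2.4,29.9,17,20,1.6,7.8,-1]],
  ],
)

```text
time_s: 15.25
position: [0.5546, 0.1498, 0.1917]
tcp_rot: [[-0.883, 0.443, -0.157], [0.47, 0.83, -0.301], [-0.003, -0.34, -0.941]]
force: [0.1, 0.4, -2.0]
opening: 0.273
grasp_force: 30.0
```

Run:
```python
from h import *
scoopstate(False);jarballs("side",40)
Y=62
rows([jl(.035,.022,Y,20),jl(.05,.022,Y,20),jl(.062,.022,Y,20),jl(.06,.022,Y,12),jl(.06,.022,Y,4),jl(.059,.023,Y,-4),jl(.058,.024,Y,-12),jl(.056,.026,Y,-20),jl(.04,.05,Y,-22),jl(.025,.15,Y,-22)],-1)
```

```text
lip [0.5509 0.1416 0.0227] yaw 61.9 pitch 19.9 F [ 0.1  0.4 -2. ] q [ 12.  36.  82. -16.  76. -44.] t 15.25
ball px [287.6, 258.5] area 21 [285, 256, 6, 6] rel [ 0.037 -0.048] az -53 r 0.061
ball px [296.8, 265.3] area 60 [293, 261, 8, 10] rel [-0.001 -0.05 ] az -92 r 0.050
ball px [266.6, 279.4] area 62 [262, 275, 10, 10] rel [0.022 0.047] az 65 r 0.052
ball px [303.0, 278.4] area 63 [299, 274, 9, 10] rel [-0.049 -0.029] az -149 r 0.057
ball px [276.7, 287.2] area 60 [272, 283, 10, 9] rel [-0.019  0.045] az 113 r 0.049
ball px [293.7, 288.3] area 70 [289, 284, 10, 9] rel [-0.056  0.014] az 166 r 0.057
[0.19, 1.45, -0.49, 0.1, 0.1, -0.1, -1] dist 15mm 0deg
[0.19, 2.86, -1.0, 0.1, 0.1, -0.1, -1] dist 30mm 0deg
[0.19, 3.99, -1.41, 0.1, 0.1, -0.1, -1] dist 42mm 0deg
[0.19, 1.59, -0.5, -7.9, 0.1, -0.1, -1] dist 17mm 8deg
[0.19, -0.48, 0.63, -15.9, 0.2, -0.1, -1] dist 8mm 16deg
[0.19, -2.5, 1.98, -23.9, 0.2, -0.1, -1] dist 32mm 24deg
[0.19, -4.31, 3.58, -31.9, 0.2, -0.1, -1] dist 56mm 32deg
[0.19, -5.99, 5.34, -39.9, 0.2, -0.0, -1] dist 80mm 40deg
[0.19, -8.63, 4.13, -41.9, 0.2, -0.0, -1] dist 96mm 42deg
[0.16, -13.44, -4.77, -41.9, 0.2, -0.0, -1] dist 143mm 42deg
```

apply_moves(
  steps=[
    [[0.2,0.7,-0.2,0,0,0,-1],[0.2,1.4,-0.5,0,0,0,-1],[0.2,2.1,-0.8,0,0,0,-1],[0.2,2.8,-1,0,0,0,-1],[0.2,3.4,-1.2,0,0,0,-1],[0.2,3.9,-1.4,0,0,0,-1],[0.2,3.9,-1.4,0,0,0,-1],[0.2,1.6,-0.5,-8,0,0,-1],[0.2,-0.5,0.6,-16,0,0,-1],[0.2,-2.5,2,-24,0,0,-1],[0.2,-4.3,3.6,-32,0,0,-1],[0.2,-6,5.3,-40,0,0,-1],[0.2,-6,5.3,-40,0,0,-1],[0.2,-8.6,4.1,-42,0,0,-1],[0.2,-8.6,4.1,-42,0,0,-1],[0.2,-11,0,-42,0,0,-1],[0.2,-13.4,-4.8,-42,0,0,-1],[0.2,-13.4,-4.8,-42,0,0,-1],[0.2,-13.4,-4.8,-42,0,0,-1]],
  ],
)

```text
time_s: 17.68
position: [0.5, 0.0546, 0.2812]
tcp_rot: [[-0.883, 0.435, 0.177], [0.469, 0.819, 0.331], [-0.001, 0.375, -0.927]]
force: [0.0, 0.5, -2.9]
opening: 0.27
grasp_force: 30.0
```

Run:
```python
from h import *
scoopstate()
carts()
# green centre .616,-.072 yaw10
rows([jl(.025,.2,62,-22),lip((.59,.03,.2),66,-22),lip((.605,-.09,.19),70,-22)],-1)
```

```text
lip [0.5499 0.1484 0.1494] yaw 62.0 pitch -22.0 F [ 0.   0.5 -2.9] q [-20.  15. 104.  25.  60. -94.] t 17.675
exp [347. 233.] [(1214, [349.9, 237.1])]
cart [ 0.617 -0.072] yaw 11 size [0.095 0.1  ]
cart [ 0.44  -0.022] yaw -34 size [0.269 0.147]
cart [ 0.382 -0.123] yaw -20 size [0.25  0.025]
cart [ 0.426 -0.251] yaw 15 size [0.094 0.096]
red [(104, [250.0, 159.5])]
yellow [(166, [400.9, 278.7])]
green [(203, [329.9, 201.6])]
[-0.19, 1.89, -4.8, 0.0, -0.1, -0.0, -1] dist 52mm 0deg
[-9.89, -5.95, -8.0, 0.0, 1.4, -3.7, -1] dist 140mm 4deg
[-17.58, -15.42, -10.77, 0.0, 2.9, -7.4, -1] dist 257mm 8deg
```

apply_moves(
  steps=[
    [[-0.2,1.3,-3.4,0,0,0,-1],[-0.2,2.6,-6.7,0,0,0,-1],[-3.5,0,-7.7,0,0.5,-1.3,-1],[-7,-2.8,-8.8,0,1,-2.5,-1],[-9.9,-5.2,-9.9,0,1.4,-3.7,-1],[-12.5,-8.3,-11.2,0,2,-5,-1],[-15,-11.3,-12.4,0,2.5,-6,-1],[-17.6,-14.3,-13.6,0,2.9,-7.4,-1],[-17.6,-14.3,-13.6,0,2.9,-7.4,-1],[-17.6,-14.3,-13.6,0,2.9,-7.4,-1]],
  ],
)

```text
time_s: 19.02
position: [0.5689, -0.19, 0.3527]
tcp_rot: [[-0.939, 0.318, 0.13], [0.344, 0.87, 0.355], [0.0, 0.377, -0.926]]
force: [-0.3, -0.1, -1.4]
opening: 0.274
grasp_force: 30.0
```

Run:
```python
from h import *
scoopstate()
L=(.606,-.09)
rows([lip((*L,.12),70,-15),lip((*L,.078),70,0),lip((*L,.075),70,10),lip((*L,.075),70,20),lip((*L,.075),70,28),lip((.60,-.105,.22),70,0)],-1)
```

```text
lip [ 0.6055 -0.09    0.2212] yaw 69.9 pitch -22.2 F [-0.3 -0.1 -1.4] q [ -40.   24.   78.   21.   87. -112.] t 19.025
exp [347. 233.] [(1214, [349.9, 237.2])]
[-0.08, -1.8, 8.93, 7.2, 0.1, -0.0, -1] dist 91mm 7deg
[-0.07, 1.03, 12.65, 22.2, 0.0, -0.1, -1] dist 127mm 22deg
[-0.07, 3.82, 13.45, 32.2, 0.0, -0.1, -1] dist 140mm 32deg
[-0.06, 6.58, 14.48, 42.2, 0.0, -0.1, -1] dist 159mm 42deg
[-0.06, 8.64, 15.64, 50.2, 0.0, -0.1, -1] dist 179mm 50deg
[-0.03, 4.89, -1.11, 22.2, 0.0, -0.1, -1] dist 50mm 22deg
```

apply_moves(
  steps=[
    [[-0.1,-1,4.5,3,0,0,-1],[-0.1,-1.8,8.9,7,0,0,-1],[-0.1,1,12.6,22,0,0,-1],[-0.1,1,12.6,22,0,0,-1],[-0.1,3.8,13.4,32,0,0,-1],[-0.1,6.6,14.5,42,0,0,-1],[-0.1,8.6,15.6,50,0,0,-1],[-0.1,8.6,15.6,50,0,0,-1],[-0.1,8.6,15.6,50,0,0,-1],[-0.1,8.6,15.6,50,0,0,-1],[-0.1,8,10,42,0,0,-1],[0,4.9,3,22,0,0,-1],[0,4.9,-1.1,22,0,0,-1],[0,4.9,-1.1,22,0,0,-1],[0,4.9,-1.1,22,0,0,-1]],
  ],
)

```text
time_s: 20.95
position: [0.582, -0.1533, 0.3833]
tcp_rot: [[-0.938, 0.347, 0.003], [0.347, 0.938, -0.0], [-0.003, 0.001, -1.0]]
force: [-0.7, -0.5, -2.2]
opening: 0.273
grasp_force: 30.0
```

```bash
cat >> h.py <<'E'
def outballs():
    for n in("top","wrist"):
        c=bot.camera_model(n);m=mask(bot.capture(n),"orange",45)
        print(n,[(b[0],np.round(onz(c,b[1],.018)[:2],3).tolist()) for b in blobs(m,25) if -.35<onz(c,b[1],.018)[1]<.03 and b[0]<2000 and .35<onz(c,b[1],.018)[0]<.75])
E
python3 - <<'E'
from h import *
scoopstate();outballs();jarballs("top");jarballs("side",40);carts("t3")
E
```

```text
lip [ 0.5995 -0.1074  0.2214] yaw 69.7 pitch -0.0 F [-0.7 -0.5 -2.2] q [-25.  21.  74.   0.  85. -95.] t 20.95
exp [347. 233.] []
top [(79, [0.635, -0.042]), (62, [0.464, -0.012])]
wrist [(570, [0.462, -0.015]), (443, [0.635, -0.042]), (811, [0.745, -0.328])]
ball px [296.2, 222.9] area 76 [292, 218, 10, 10] rel [ 0.04  -0.036] az -42 r 0.054
ball px [299.2, 236.4] area 77 [295, 232, 10, 10] rel [ 0.001 -0.044] az -89 r 0.044
ball px [267.1, 242.8] area 76 [263, 238, 9, 11] rel [-0.016  0.047] az 109 r 0.050
ball px [293.3, 252.1] area 70 [289, 248, 10, 9] rel [-0.044 -0.027] az -148 r 0.052
ball px [278.7, 254.9] area 68 [275, 251, 9, 9] rel [-0.051  0.014] az 164 r 0.053
ball px [284.8, 260.6] area 71 [280, 256, 10, 10] rel [ 0.037 -0.037] az -45 r 0.052
ball px [296.1, 265.7] area 68 [292, 261, 10, 10] rel [-0.001 -0.047] az -91 r 0.047
ball px [303.5, 278.9] area 50 [299, 275, 9, 8] rel [-0.051 -0.029] az -151 r 0.059
ball px [276.0, 288.5] area 62 [272, 284, 10, 9] rel [-0.021  0.049] az 113 r 0.054
ball px [293.8, 288.7] area 66 [289, 285, 10, 9] rel [-0.057  0.014] az 166 r 0.059
cart [ 0.689 -0.188] yaw -24 size [0.361 0.288]
cart [ 0.38  -0.098] yaw -25 size [0.35  0.175]
cart [ 0.426 -0.252] yaw 14 size [0.094 0.095]
cart [0.119 0.018] yaw -26 size [0.165 0.274]
red [(106, [249.9, 159.5]), (357, [320.6, 260.2])]
yellow [(76, [403.7, 287.7])]
green [(273, [331.1, 206.0])]
```

Run:
```python
from h import *
Y=-42
rows([jl(.0,.2,Y,0),jl(.018,.14,Y,20),jl(.018,.03,Y,20),jl(.02,.022,Y,20)],-1)
```

```text
[18.13, 26.21, 2.0, 0.1, -0.0, 112.0, -1] dist 319mm 112deg
[11.06, 23.34, 7.31, 13.3, 19.5, 110.7, -1] dist 268mm 113deg
[11.08, 23.33, 18.31, 13.3, 19.5, 110.7, -1] dist 317mm 113deg
[10.89, 23.25, 19.11, 13.3, 19.5, 110.7, -1] dist 320mm 113deg
```

apply_moves(
  steps=[
    [[18.1,26.2,0,0,0,112,-1],[18.1,26.2,0,0,0,112,-1],[18.1,26.2,0,0,0,112,-1],[18.1,26.2,0,0,0,112,-1],[18.1,26.2,0,0,0,112,-1],[18.1,26.2,0,0,0,112,-1],[18.1,26.2,0,0,0,112,-1],[18.1,26.2,0,0,0,112,-1],[18.1,26.2,0,0,0,112,-1],[18.1,26.2,0,0,0,112,-1],[18.1,26.2,1,0,0,112,-1],[18.1,26.2,2,0,0,112,-1],[18.1,26.2,2,0,0,112,-1]],
  ],
)

```text
time_s: 22.88
position: [0.5027, 0.1566, 0.3615]
tcp_rot: [[0.668, 0.744, 0.001], [0.744, -0.668, -0.001], [0.0, 0.001, -1.0]]
force: [0.2, -1.0, -1.9]
opening: 0.274
grasp_force: 30.0
```

Run:
```python
from h import *
scoopstate(False);Y=-42
rows([jl(.018,.14,Y,20),jl(.018,.03,Y,20),jl(.02,.022,Y,20)],-1)
```

```text
lip [0.5393 0.1237 0.1996] yaw -41.9 pitch -0.1 F [ 0.2 -1.  -1.9] q [ 5. 15. 86. -0. 79. 47.] t 22.875
[0.07, 7.54, 5.26, 20.1, 0.0, 0.1, -1] dist 92mm 20deg
[0.07, 7.53, 16.26, 20.1, 0.0, 0.1, -1] dist 179mm 20deg
[0.07, 7.73, 17.06, 20.1, 0.0, 0.1, -1] dist 187mm 20deg
```

apply_moves(
  steps=[
    [[0,4,2.5,10,0,0,-1],[0,7.5,5.3,20,0,0,-1],[0,7.5,5.3,20,0,0,-1],[0,7.5,9,20,0,0,-1],[0,7.5,12,20,0,0,-1],[0,7.5,14,20,0,0,-1],[0,7.5,15.5,20,0,0,-1],[0,7.5,16.3,20,0,0,-1],[0,7.7,16.8,20,0,0,-1],[0,7.7,17.1,20,0,0,-1],[0,7.7,17.1,20,0,0,-1]],
  ],
)

```text
time_s: 24.25
position: [0.5617, 0.1045, 0.1924]
tcp_rot: [[0.67, 0.699, -0.249], [0.742, -0.63, 0.229], [0.003, -0.339, -0.941]]
force: [-1.3, -0.4, -1.8]
opening: 0.271
grasp_force: 30.0
```

Run:
```python
from h import *
scoopstate(False);jarballs("side",40)
Y=-42
rows([jl(.05,.022,Y,20),jl(.062,.022,Y,20),jl(.06,.022,Y,12),jl(.06,.022,Y,4),jl(.059,.023,Y,-4),jl(.058,.024,Y,-12),jl(.056,.026,Y,-20),jl(.04,.05,Y,-22),jl(.025,.15,Y,-22)],-1)
```

```text
lip [0.5555 0.1107 0.0233] yaw -42.0 pitch 19.8 F [-1.3 -0.4 -1.8] q [-7. 35. 84. 12. 78. 31.] t 24.25
ball px [287.0, 260.7] area 46 [285, 256, 6, 10] rel [ 0.032 -0.041] az -52 r 0.052
ball px [295.6, 265.9] area 82 [291, 261, 11, 11] rel [-0.001 -0.046] az -91 r 0.046
ball px [303.1, 278.5] area 60 [299, 274, 9, 10] rel [-0.049 -0.029] az -150 r 0.057
ball px [276.1, 288.5] area 62 [272, 284, 10, 9] rel [-0.021  0.049] az 113 r 0.054
ball px [293.8, 288.6] area 68 [289, 285, 10, 9] rel [-0.057  0.014] az 166 r 0.058
[0.01, 2.76, -0.83, 0.2, -0.2, -0.0, -1] dist 29mm 0deg
[0.02, 3.89, -1.24, 0.2, -0.2, -0.0, -1] dist 41mm 0deg
[0.01, 1.49, -0.34, -7.8, -0.2, -0.1, -1] dist 15mm 8deg
[0.01, -0.58, 0.79, -15.8, -0.2, -0.1, -1] dist 10mm 16deg
[-0.0, -2.61, 2.14, -23.8, -0.2, -0.1, -1] dist 34mm 24deg
[-0.01, -4.42, 3.74, -31.8, -0.2, -0.1, -1] dist 58mm 32deg
[-0.01, -6.11, 5.49, -39.8, -0.2, -0.1, -1] dist 82mm 40deg
[-0.01, -8.74, 4.28, -41.8, -0.2, -0.1, -1] dist 97mm 42deg
[0.02, -13.54, -4.63, -41.8, -0.2, -0.1, -1] dist 143mm 42deg
```

apply_moves(
  steps=[
    [[0,0.7,-0.2,0,0,0,-1],[0,1.4,-0.4,0,0,0,-1],[0,2.1,-0.6,0,0,0,-1],[0,2.8,-0.8,0,0,0,-1],[0,3.4,-1,0,0,0,-1],[0,3.9,-1.2,0,0,0,-1],[0,3.9,-1.2,0,0,0,-1],[0,1.5,-0.3,-8,0,0,-1],[0,-0.6,0.8,-16,0,0,-1],[0,-2.6,2.1,-24,0,0,-1],[0,-4.4,3.7,-32,0,0,-1],[0,-6.1,5.5,-40,0,0,-1],[0,-6.1,5.5,-40,0,0,-1],[0,-8.7,4.3,-42,0,0,-1],[0,-8.7,4.3,-42,0,0,-1],[0,-11,0,-42,0,0,-1],[0,-13.5,-4.6,-42,0,0,-1],[0,-13.5,-4.6,-42,0,0,-1],[0,-13.5,-4.6,-42,0,0,-1]],
  ],
)

```text
time_s: 26.68
position: [0.4784, 0.1784, 0.2802]
tcp_rot: [[0.671, 0.686, 0.28], [0.741, -0.622, -0.252], [0.001, 0.376, -0.926]]
force: [-0.9, -1.1, -3.2]
opening: 0.272
grasp_force: 30.0
```

Run:
```python
from h import *
scoopstate();carts()
for Y in (20,45): rows([jl(.025,.22,-42,-22),lip((.50,.0,.22),-10,-22),lip((.45,-.16,.22),Y,-22),lip((.42,-.265,.2),Y,-22)],-1)
```

```text
lip [0.5573 0.1071 0.1486] yaw -42.2 pitch -22.1 F [-0.9 -1.1 -3.2] q [ 19.  16. 102. -24.  53.  74.] t 26.675
exp [345. 235.] [(1187, [349.9, 237.3])]
cart [ 0.616 -0.072] yaw 10 size [0.096 0.1  ]
cart [ 0.459 -0.041] yaw -1 size [0.094 0.094]
cart [ 0.426 -0.251] yaw 15 size [0.094 0.096]
red [(106, [249.9, 159.5]), (393, [322.5, 262.2])]
yellow [(165, [400.9, 278.6])]
green [(275, [331.0, 205.8])]
[0.14, 2.73, -6.74, 0.0, 0.1, -0.1, -1] dist 73mm 0deg
[-17.37, 7.01, -4.99, 0.0, 12.1, -29.8, -1] dist 194mm 32deg
[-36.32, 17.26, -0.82, 0.0, 23.4, -57.6, -1] dist 402mm 62deg
[-46.12, 20.98, 2.86, 0.0, 23.4, -57.6, -1] dist 507mm 62deg
[0.14, 2.73, -6.74, 0.0, 0.1, -0.1, -1] dist 73mm 0deg
[-17.37, 7.01, -4.99, 0.0, 12.1, -29.8, -1] dist 194mm 32deg
[-37.54, 21.36, 0.85, -0.0, 32.7, -80.8, -1] dist 432mm 87deg
[-47.33, 25.08, 4.52, -0.0, 32.7, -80.8, -1] dist 538mm 87deg
```

Run:
```python
from h import *
rows([jl(.025,.22,-42,-22),lip((.56,.04,.22),-15,-22),lip((.53,-.06,.22),15,-22),lip((.47,-.18,.22),35,-22),lip((.42,-.262,.2),45,-22)],-1)
```

```text
[0.14, 2.73, -6.74, 0.0, 0.1, -0.1, -1] dist 73mm 0deg
[-9.58, 8.22, -4.51, 0.0, 10.2, -25.2, -1] dist 134mm 27deg
[-23.07, 15.8, -1.42, 0.0, 21.5, -53.0, -1] dist 280mm 57deg
[-37.42, 22.28, 1.22, -0.0, 29.0, -71.5, -1] dist 436mm 77deg
[-47.11, 24.9, 4.45, -0.0, 32.7, -80.8, -1] dist 535mm 87deg
```

apply_moves(
  steps=[
    [[0,1.4,-3.4,0,0,0,-1],[0.1,2.7,-6.7,0,0,0,-1],[-3.5,4.5,-6,0,3.4,-8.4,-1],[-6.5,6.4,-5.3,0,6.8,-16.8,-1],[-9.6,8.2,-4.5,0,10.2,-25.2,-1],[-14,10.7,-3.5,0,14,-34.5,-1],[-18.5,13.2,-2.5,0,17.8,-44,-1],[-23,15.8,-1.4,0,21.5,-53,-1],[-27.8,18,-0.5,0,24,-59,-1],[-32.5,20,0.3,0,26.5,-65,-1],[-37.4,22.3,1.2,0,29,-71.5,-1],[-42,23.6,2.8,0,31,-76,-1],[-47.1,24.9,4.4,0,32.7,-80.8,-1],[-47.1,24.9,4.4,0,32.7,-80.8,-1],[-47.1,24.9,4.4,0,32.7,-80.8,-1],[-47.1,24.9,4.4,0,32.7,-80.8,-1]],
  ],
)

```text
time_s: 28.78
position: [0.3443, -0.3411, 0.3306]
tcp_rot: [[-0.704, 0.658, 0.267], [0.71, 0.652, 0.264], [-0.0, 0.376, -0.927]]
force: [1.3, -0.3, -2.4]
opening: 0.274
grasp_force: 30.0
```

Run:
```python
from h import *
scoopstate();
L=(.415,-.267)
rows([lip((*L,.12),45,-15),lip((*L,.078),45,0),lip((*L,.075),45,10),lip((*L,.075),45,20),lip((*L,.075),45,28),lip((.405,-.28,.22),45,0)],-1)
```

```text
lip [ 0.4198 -0.2663  0.1989] yaw 44.7 pitch -22.1 F [ 1.3 -0.3 -2.4] q [ -71.   15.   95.   20.   81. -120.] t 28.775
exp [346. 233.] [(889, [346.7, 246.4])]
[0.05, -1.55, 6.63, 7.2, -0.0, -0.2, -1] dist 68mm 7deg
[0.06, 1.28, 10.35, 22.2, -0.1, -0.1, -1] dist 104mm 22deg
[0.06, 4.06, 11.16, 32.2, -0.1, -0.1, -1] dist 119mm 32deg
[0.07, 6.83, 12.19, 42.2, -0.1, -0.1, -1] dist 140mm 42deg
[0.08, 8.89, 13.34, 50.2, -0.1, -0.1, -1] dist 160mm 50deg
[-0.14, 5.13, -3.41, 22.2, -0.1, -0.1, -1] dist 62mm 22deg
```

apply_moves(
  steps=[
    [[0,-0.8,3.3,3,0,0,-1],[0,-1.5,6.6,7,0,0,-1],[0.1,1.3,10.3,22,0,0,-1],[0.1,1.3,10.3,22,0,0,-1],[0.1,4.1,11.2,32,0,0,-1],[0.1,6.8,12.2,42,0,0,-1],[0.1,8.9,13.3,50,0,0,-1],[0.1,8.9,13.3,50,0,0,-1],[0.1,8.9,13.3,50,0,0,-1],[0.1,8.9,13.3,50,0,0,-1],[0.1,8,8,42,0,0,-1],[0,5.1,1,22,0,0,-1],[0,5.1,-3.4,22,0,0,-1],[0,5.1,-3.4,22,0,0,-1],[0,5.1,-3.4,22,0,0,-1]],
  ],
)

```text
time_s: 30.7
position: [0.3684, -0.312, 0.3838]
tcp_rot: [[-0.705, 0.709, 0.003], [0.709, 0.705, 0.001], [-0.001, 0.003, -1.0]]
force: [-0.2, 0.5, -2.2]
opening: 0.273
grasp_force: 30.0
```

Run:
```python
from h import *
w=scoopstate();outballs();carts("t4")
cv2.imwrite("pics/w4.png",w)
# return: grip above mat
M=np.array([.409,.325]);g0=np.array([.3772,.334])
def grip(g,yaw): R=Rs(yaw);return np.array(g)+R@OFF,tool_from_scoop(R)
rows([grip((.5,-.15,.36),30),grip((.5,.12,.36),20),grip((*g0,.30),9)],-1)
```

```text
lip [ 0.4037 -0.2772  0.2219] yaw 44.8 pitch -0.2 F [-0.2  0.5 -2.2] q [-54.  10.  89.   0.  81. -99.] t 30.7
exp [346. 233.] []
top [(77, [0.635, -0.042]), (81, [0.463, -0.015]), (65, [0.446, -0.221])]
wrist [(380, [0.461, -0.017]), (362, [0.444, -0.218]), (320, [0.631, -0.045])]
cart [ 0.616 -0.072] yaw 10 size [0.096 0.1  ]
cart [ 0.34  -0.469] yaw 38 size [0.335 0.182]
cart [ 0.459 -0.041] yaw -1 size [0.094 0.094]
cart [ 0.416 -0.274] yaw 14 size [0.136 0.124]
cart [ 0.254 -0.53 ] yaw 38 size [0.336 0.029]
cart [ 0.11  -0.238] yaw -40 size [0.362 0.165]
red [(106, [249.9, 159.5]), (392, [322.5, 262.3])]
yellow [(170, [400.9, 278.6])]
green [(276, [331.0, 205.9])]
[2.09, 20.47, 3.12, 0.2, -0.1, 15.2, -1] dist 208mm 15deg
[21.11, 39.63, 3.21, 0.2, -0.1, 25.2, -1] dist 450mm 25deg
[44.9, 46.14, 9.26, 0.2, -0.1, 36.2, -1] dist 650mm 36deg
```

All three cartridges now hold a ball. The scoop goes back to the mat.

apply_moves(
  steps=[
    [[2,20.5,0,0,0,15,-1],[2,20.5,0,0,0,15,-1],[2,20.5,0,0,0,15,-1],[2,20.5,0,0,0,15,-1],[21,39.6,0,0,0,25,-1],[21,39.6,0,0,0,25,-1],[21,39.6,0,0,0,25,-1],[21,39.6,0,0,0,25,-1],[21,39.6,0,0,0,25,-1],[44.4,46.5,3,0,0,36,-1],[44.4,46.5,3,0,0,36,-1],[44.4,46.5,6,0,0,36,-1],[44.4,46.5,9.2,0,0,36,-1],[44.4,46.5,9.2,0,0,36,-1],[44.4,46.5,9.2,0,0,36,-1]],
  ],
)

```text
time_s: 32.78
position: [0.3817, 0.3324, 0.29]
tcp_rot: [[-0.163, 0.987, -0.001], [0.987, 0.163, -0.003], [-0.002, -0.002, -1.0]]
force: [0.1, 0.4, -1.1]
opening: 0.277
grasp_force: 30.0
```

Run:
```python
from h import *
w=scoopstate();s=bot.read_state();print(s["position"],s["tcp_rot"])
cv2.imwrite("pics/c9.png",np.hstack([cv2.resize(w,(400,300)),cv2.resize(bot.capture("side")[220:400,170:410],(400,300))]))
R=Rs(9);rows([(np.array([.382,.333,.177])+R@OFF,tool_from_scoop(R))],-1)
```

```text
lip [0.4299 0.34   0.1279] yaw 9.4 pitch 0.1 F [ 0.1  0.4 -1.1] q [28. 17. 95. -0. 68. 19.] t 32.775
exp [345. 234.] []
[0.38345906 0.33194577 0.29128334] [[-0.16166274  0.98684415  0.00194287]
 [ 0.98684451  0.16166567 -0.00145918]
 [-0.00175408  0.00168142 -0.99999705]]
[0.19, -0.29, 12.32, 0.2, 0.1, 0.2, -1] dist 123mm 0deg
```

View pics/c9.png

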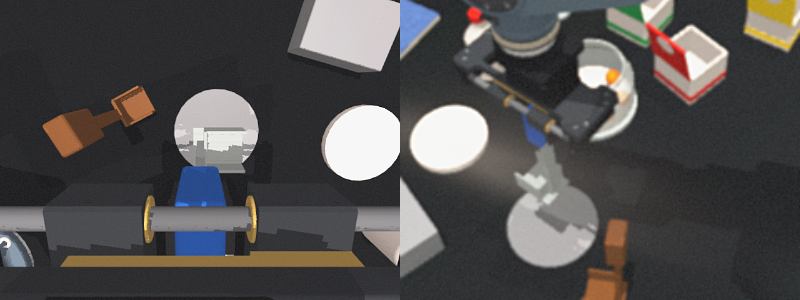

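The scoop hangs upright over the mat, so I lower it and let go.

apply_moves(
  steps=[
    [[0,0,5,0,0,0,-1],[0,0,9,0,0,0,-1],[0,0,11.2,0,0,0,-1],[0,0,12,0,0,0,-1],[0,0,12.3,0,0,0,-1],[0,0,12.3,0,0,0,-1],[0,0,12.3,0,0,0,-1]],
  ],
)

```text
time_s: 33.75
position: [0.3861, 0.3314, 0.1704]
tcp_rot: [[-0.158, 0.987, 0.006], [0.988, 0.158, 0.002], [0.001, 0.006, -1.0]]
force: [0.2, -0.3, -2.9]
opening: 0.277
grasp_force: 30.0
```

apply_moves(
  steps=[
    [[0,0,0,0,0,0,-0.3],[0,0,0,0,0,0,-0.1],[0,0,0,0,0,0,0.2],[0,0,0,0,0,0,0.6],[0,0,0,0,0,0,0.6],[0,0,0,0,0,0,0.6],[0,0,-3,0,0,0,0.6],[0,0,-8,0,0,0,0.6],[0,0,-13,0,0,0,0.6],[0,0,-18,0,0,0,0.6],[0,0,-18,0,0,0,0.6]],
  ],
)

```text
time_s: 35.12
position: [0.3867, 0.3322, 0.3538]
tcp_rot: [[-0.158, 0.987, 0.013], [0.987, 0.158, 0.006], [0.003, 0.014, -1.0]]
force: [0.4, 0.4, -0.3]
opening: 0.801
grasp_force: 0.0
```

Run:
```python
from h import *
t=bot.capture("top");S=bot.capture("side");print(bot.read_state()["position"])
print([b[:2] for b in blobs(mask(S,"blue"),100)],[b[:2] for b in blobs(mask(t,"blue"),100)])
for c in ("red","yellow","green"): print(c,blobs(mask(S,c),25))
carts()
# lid free edges: top-edge of lid in side image and top view
o=np.hstack([cv2.resize(S[190:280,280:380],(400,360),interpolation=2),cv2.resize(S[190:280,350:450],(400,360),interpolation=2)])
o2=np.hstack([cv2.resize(t[180:290,305:425],(800,733))])[:]
cv2.imwrite("pics/c10.png",np.vstack([o,cv2.resize(S[300:390,200:400],(800,240))]))
```

```text
[0.38432887 0.33080378 0.34941386]
[(250, [461.7, 190.6]), (2269, [151.5, 232.1]), (2396, [22.6, 340.6]), (331, [259.8, 323.1])] [(3489, [411.3, 79.7]), (3535, [225.3, 92.0]), (3847, [52.1, 134.1]), (191, [197.5, 288.8]), (413, [505.1, 303.8])]
red [(323, [330.6, 250.3], [317, 234, 27, 34]), (135, [343.7, 271.0], [322, 262, 44, 19])]
yellow [(490, [391.7, 221.2], [378, 206, 30, 30]), (141, [396.5, 240.6], [376, 229, 40, 21])]
green [(311, [300.9, 217.9], [287, 204, 29, 29]), (39, [306.6, 239.7], [294, 233, 25, 13])]
cart [ 0.616 -0.072] yaw 10 size [0.096 0.1  ]
cart [ 0.459 -0.041] yaw -1 size [0.094 0.094]
cart [ 0.426 -0.251] yaw 15 size [0.094 0.096]
red [(107, [249.9, 159.5]), (394, [322.5, 262.2])]
yellow [(166, [400.9, 278.6])]
green [(275, [331.0, 206.0])]
```

View pics/c10.png

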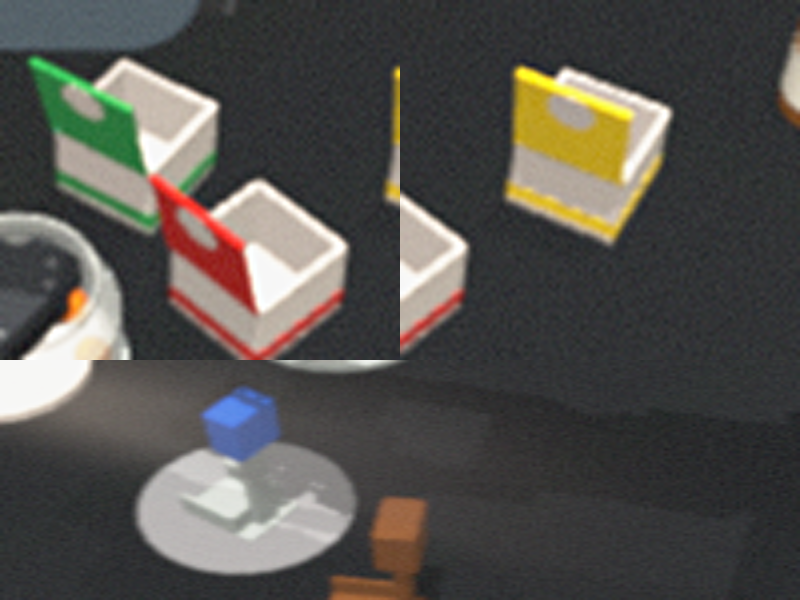

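Run:
```python
from h import *
print("grip",tri((197.5,288.8),(259.8,323.1)))
E={"red":[((318,242),(318,233.75)),((316.6,277.6),(340.75,250.5))],"green":[((325.6,188),(288,205)),((331.4,221.6),(312.5,216.3))],"yellow":[((396.7,261.3),(379,207)),((406,296.4),(407.5,218.75))]}
C={"red":(.459,-.041,-1),"green":(.616,-.072,10),"yellow":(.426,-.251,15)}
for k,v in E.items():
    m=np.mean([tri(*p)[0] for p in v],0);x,y,a=C[k];a=np.radians(a)
    d=m[:2]-[x,y];r=np.array([d@[np.cos(a),np.sin(a)],d@[-np.sin(a),np.cos(a)],m[2]])
    print(k,np.round([tri(*p)[0] for p in v],3).tolist(),"edge in cart",np.round(r,3),"lid angle",np.arctan2(r[2]-.07,-(r[1]-.045)))
```

```text
grip (array([0.38736285, 0.32986257, 0.1801035 ]), np.float64(0.004133203538138826))
red [[0.505, 0.024, 0.156], [0.413, 0.03, 0.165]] edge in cart [-0.001  0.068  0.161] lid angle 1.819182693691616
green [[0.649, 0.003, 0.155], [0.559, -0.01, 0.162]] edge in cart [0.    0.069 0.158] lid angle 1.840215155319736
yellow [[0.453, -0.178, 0.158], [0.363, -0.198, 0.158]] edge in cart [-0.001  0.066  0.158] lid angle 1.8029775056447275
```

The scoop stands upright on the mat and all three lids are open at about 1.82 rad. I'll start with red: closed fingers sweep behind the lid along an arc, then press.

```bash
cat >> h.py <<'E'
CA={"red":(.459,-.041,-1),"green":(.616,-.072,10),"yellow":(.426,-.251,15)}
def tip(k,y,z,yaw=None):
    cx,cy,a=CA[k];r=np.radians(a)
    return np.array([cx-np.sin(r)*y,cy+np.cos(r)*y,z+.011]),down(a)
def arc(k): 
    out=[]
    for f in (110,98,86,74,62,50,38,28,20,13):
        f=np.radians(f);out.append(tip(k,.045-.072*np.cos(f),.07+.072*np.sin(f)))
    return out+[tip(k,-.024,.080)]
E
python3 - <<'E'
from h import *
rows([tip("red",.12,.25),tip("red",.12,.15)],-1)
E
```

```text
[-26.05, 3.65, 8.77, 0.1, -0.1, 100.1, -1] dist 277mm 100deg
[-26.04, 3.63, 18.77, 0.1, -0.1, 100.1, -1] dist 323mm 100deg
```

apply_moves(
  steps=[
    [[-8,0,0,0,0,30,-1],[-26,3.6,0,0,0,100,-1],[-26,3.6,8.8,0,0,100,-1],[-26,3.6,8.8,0,0,100,-1],[-26,3.6,8.8,0,0,100,-1],[-26,3.6,8.8,0,0,100,-1],[-26,3.6,8.8,0,0,100,-1],[-26,3.6,8.8,0,0,100,-1],[-26,3.6,8.8,0,0,100,-1],[-26,3.6,8.8,0,0,100,-1],[-26,3.6,8.8,0,0,100,-1],[-26,3.6,14,0,0,100,-1],[-26,3.6,18.7,0,0,100,-1],[-26,3.6,18.7,0,0,100,-1],[-26,3.6,18.7,0,0,100,-1]],
  ],
)

```text
time_s: 37.15
position: [0.4625, 0.08, 0.1632]
tcp_rot: [[1.0, -0.016, 0.005], [-0.016, -1.0, 0.001], [0.005, -0.001, -1.0]]
force: [0.7, -0.7, 0.8]
opening: 0.004
grasp_force: 0.0
```

Run:
```python
from h import *
s=bot.read_state();print(s["position"],s["joint_positions"],s["opening"],s["force"])
carts()
rows(arc("red"),-1)
```

```text
[0.46253242 0.07999494 0.16322175] [-3.89876610e+00  2.47283258e+01  1.08275754e+02  6.92645223e-02
  4.67191217e+01  8.69623513e+01] 0.0035709575631875374 [ 0.68266143 -0.73714213  0.79439473]
cart [ 0.616 -0.072] yaw 10 size [0.096 0.1  ]
cart [ 0.459 -0.042] yaw -1 size [0.091 0.094]
cart [ 0.426 -0.251] yaw 15 size [0.094 0.096]
red [(107, [249.8, 159.4]), (65, [320.2, 255.4]), (84, [320.8, 273.7])]
yellow [(168, [400.9, 278.6])]
green [(274, [331.1, 206.0])]
[-0.22, 5.14, 1.52, -0.0, -0.4, 0.1, -1] dist 54mm 0deg
[-0.22, 6.6, 1.15, -0.0, -0.4, 0.1, -1] dist 67mm 0deg
[-0.22, 8.1, 1.1, -0.0, -0.4, 0.1, -1] dist 82mm 0deg
[-0.23, 9.59, 1.36, -0.0, -0.4, 0.1, -1] dist 97mm 0deg
[-0.23, 10.98, 1.92, -0.0, -0.4, 0.1, -1] dist 112mm 0deg
[-0.24, 12.23, 2.76, -0.0, -0.4, 0.1, -1] dist 125mm 0deg
[-0.25, 13.28, 3.85, -0.0, -0.4, 0.1, -1] dist 138mm 0deg
[-0.26, 13.96, 4.9, -0.0, -0.4, 0.1, -1] dist 148mm 0deg
[-0.26, 14.37, 5.82, -0.0, -0.4, 0.1, -1] dist 155mm 0deg
[-0.27, 14.62, 6.66, -0.0, -0.4, 0.1, -1] dist 161mm 0deg
[-0.27, 14.51, 7.28, -0.0, -0.4, 0.1, -1] dist 162mm 0deg
```

apply_moves(
  steps=[
    [[-0.2,2,1,0,0,0,-1],[-0.2,4,1.5,0,0,0,-1],[-0.2,5.1,1.5,0,0,0,-1],[-0.2,6.6,1.2,0,0,0,-1],[-0.2,8.1,1.1,0,0,0,-1],[-0.2,9.6,1.4,0,0,0,-1],[-0.2,11,1.9,0,0,0,-1],[-0.2,12.2,2.8,0,0,0,-1],[-0.2,13.3,3.8,0,0,0,-1],[-0.2,14,4.9,0,0,0,-1],[-0.3,14.4,5.8,0,0,0,-1],[-0.3,14.5,6.6,0,0,0,-1],[-0.3,14.5,7.2,0,0,0,-1],[-0.3,14.5,7.5,0,0,0,-1],[-0.3,14.5,7.7,0,0,0,-1]],
  ],
)

```text
time_s: 39.08
position: [0.457, -0.0649, 0.087]
tcp_rot: [[1.0, -0.015, 0.005], [-0.015, -1.0, -0.0], [0.005, 0.0, -1.0]]
force: [-4.8, 0.1, 30.5]
opening: 0.004
grasp_force: 15.0
```

Run:
```python
from h import *
rows([tip("yellow",.12,.25),tip("yellow",.12,.15)],-1)
```

```text
[-6.01, 7.12, -17.43, 0.0, -0.3, -15.9, -1] dist 198mm 16deg
[-6.06, 7.12, -7.43, 0.0, -0.3, -15.9, -1] dist 119mm 16deg
```

apply_moves(
  steps=[
    [[0,0,0.1,0,0,0,-1],[0,0,-4,0,0,0,-1],[0,0,-10,0,0,0,-1],[0,0,-17.4,0,0,0,-1],[-6,7.1,-17.4,0,0,-16,-1],[-6,7.1,-17.4,0,0,-16,-1],[-6,7.1,-17.4,0,0,-16,-1],[-6,7.1,-12,0,0,-16,-1],[-6,7.1,-7.4,0,0,-16,-1],[-6,7.1,-7.4,0,0,-16,-1],[-6,7.1,-7.4,0,0,-16,-1]],
  ],
)

```text
time_s: 40.45
position: [0.3964, -0.1348, 0.1599]
tcp_rot: [[0.966, 0.26, 0.005], [0.26, -0.966, 0.0], [0.005, 0.001, -1.0]]
force: [0.2, 0.2, 1.2]
opening: 0.005
grasp_force: 0.0
```

Run:
```python
from h import *
s=bot.read_state();print(s["position"],s["joint_positions"],s["force"])
carts("t5");S=bot.capture("side");print([(c,blobs(mask(S,c),25)) for c in ("red","yellow")])
rows(arc("yellow"),-1)
cv2.imwrite("pics/c11.png",np.hstack([cv2.resize(cv2.imread("pics/t5.png")[180:320,280:440],(400,350)),cv2.resize(S[190:300,270:430],(400,350))]))
```

```text
[ 0.39637752 -0.13483435  0.15992785] [-34.28778325  21.9797763  115.26730897   0.25819463  42.50833146
  40.43901461] [0.1972549  0.20759345 1.22858882]
cart [ 0.616 -0.072] yaw 10 size [0.096 0.1  ]
cart [ 0.418 -0.19 ] yaw -35 size [0.083 0.108]
cart [ 0.131 -0.078] yaw -35 size [0.165 0.272]
red [(106, [249.9, 159.5]), (970, [341.7, 261.8])]
yellow []
green [(274, [331.0, 205.9])]
[('red', [(113, [215.6, 228.0], [210, 223, 12, 11]), (680, [343.9, 249.7], [323, 233, 45, 34]), (130, [343.2, 271.3], [322, 262, 44, 19])]), ('yellow', [])]
[-0.19, 4.96, 1.22, 0.2, -0.4, 0.1, -1] dist 51mm 0deg
[-0.19, 6.42, 0.86, 0.2, -0.4, 0.1, -1] dist 65mm 0deg
[-0.19, 7.92, 0.82, 0.2, -0.4, 0.1, -1] dist 80mm 0deg
[-0.19, 9.41, 1.08, 0.2, -0.4, 0.1, -1] dist 95mm 0deg
[-0.2, 10.8, 1.65, 0.2, -0.4, 0.1, -1] dist 109mm 0deg
[-0.21, 12.04, 2.5, 0.2, -0.4, 0.1, -1] dist 123mm 0deg
[-0.22, 13.09, 3.58, 0.2, -0.4, 0.1, -1] dist 136mm 0deg
[-0.23, 13.77, 4.64, 0.2, -0.4, 0.1, -1] dist 145mm 0deg
[-0.23, 14.17, 5.56, 0.2, -0.4, 0.1, -1] dist 152mm 0deg
[-0.24, 14.42, 6.4, 0.2, -0.4, 0.1, -1] dist 158mm 0deg
[-0.24, 14.3, 7.02, 0.2, -0.4, 0.1, -1] dist 159mm 0deg
```

View pics/c11.png

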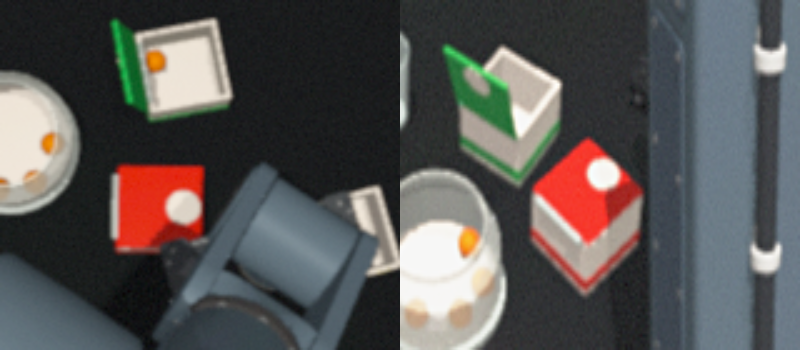

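Red is shut. Yellow's visible corner, top (431,254), is unchanged, so I close it next.

apply_moves(
  steps=[
    [[-0.2,2,0.8,0,0,0,-1],[-0.2,4,1.2,0,0,0,-1],[-0.2,5,1.2,0,0,0,-1],[-0.2,6.4,0.9,0,0,0,-1],[-0.2,7.9,0.8,0,0,0,-1],[-0.2,9.4,1.1,0,0,0,-1],[-0.2,10.8,1.6,0,0,0,-1],[-0.2,12,2.5,0,0,0,-1],[-0.2,13.1,3.6,0,0,0,-1],[-0.2,13.8,4.6,0,0,0,-1],[-0.2,14.2,5.6,0,0,0,-1],[-0.2,14.3,6.4,0,0,0,-1],[-0.2,14.3,7,0,0,0,-1],[-0.2,14.3,7.3,0,0,0,-1],[-0.2,14.3,7.5,0,0,0,-1],[-0.2,14.3,7.5,0,0,0,-1]],
  ],
)

```text
time_s: 42.55
position: [0.4314, -0.2738, 0.0872]
tcp_rot: [[0.965, 0.261, 0.006], [0.261, -0.965, -0.002], [0.005, 0.003, -1.0]]
force: [-4.0, 1.5, 23.5]
opening: 0.007
grasp_force: 11.3
```

Run:
```python
from h import *
carts()
rows([tip("green",.12,.25),tip("green",.12,.15)],-1)
```

```text
cart [ 0.616 -0.072] yaw 10 size [0.096 0.1  ]
cart [ 0.291 -0.002] yaw 44 size [0.631 0.182]
cart [ 0.457 -0.357] yaw -43 size [0.082 0.101]
cart [ 0.293 -0.326] yaw 45 size [0.157 0.246]
red [(106, [249.8, 159.4]), (245, [339.8, 261.6])]
yellow []
green [(275, [331.0, 205.8])]
[24.25, -26.57, -17.34, 0.2, -0.3, 5.1, -1] dist 399mm 5deg
[24.2, -26.6, -7.34, 0.2, -0.3, 5.1, -1] dist 367mm 5deg
```

apply_moves(
  steps=[
    [[0,0,-5,0,0,0,-1],[0,0,-11,0,0,0,-1],[0,0,-17.3,0,0,0,-1],[24.2,-26.6,-17.3,0,0,5,-1],[24.2,-26.6,-17.3,0,0,5,-1],[24.2,-26.6,-17.3,0,0,5,-1],[24.2,-26.6,-17.3,0,0,5,-1],[24.2,-26.6,-17.3,0,0,5,-1],[24.2,-26.6,-17.3,0,0,5,-1],[24.2,-26.6,-17.3,0,0,5,-1],[24.2,-26.6,-12,0,0,5,-1],[24.2,-26.6,-7.4,0,0,5,-1],[24.2,-26.6,-7.4,0,0,5,-1],[24.2,-26.6,-7.4,0,0,5,-1]],
  ],
)

```text
time_s: 44.35
position: [0.596, 0.0455, 0.1605]
tcp_rot: [[0.985, 0.174, 0.006], [0.174, -0.985, 0.0], [0.006, 0.001, -1.0]]
force: [0.8, 1.0, 0.5]
opening: 0.003
grasp_force: 0.0
```

Run:
```python
from h import *
s=bot.read_state();print(s["position"],s["joint_positions"],s["force"])
carts("t6");S=bot.capture("side");print([(c,blobs(mask(S,c),25)) for c in ("red","yellow","green")])
rows(arc("green"),-1)
```

```text
[0.59599028 0.04547182 0.16048137] [-6.36529361e+00  3.31863184e+01  9.03172388e+01  6.25834979e-02
  5.61486651e+01  7.35778301e+01] [0.78774106 1.01410665 0.4819795 ]
cart [0.651 0.089] yaw -6 size [0.308 0.2  ]
cart [ 0.616 -0.071] yaw 11 size [0.096 0.099]
red [(107, [249.9, 159.4]), (1048, [349.0, 271.2])]
yellow [(1063, [419.5, 274.3])]
green [(88, [333.9, 217.1])]
[('red', [(113, [215.6, 228.0], [210, 223, 12, 11]), (184, [342.5, 251.5], [333, 242, 19, 22]), (77, [343.1, 272.2], [331, 262, 26, 20])]), ('yellow', []), ('green', [(200, [305.7, 221.8], [295, 210, 21, 23]), (39, [306.2, 239.6], [294, 233, 25, 13])])]
[-0.17, 4.96, 1.29, 0.1, -0.5, 0.0, -1] dist 51mm 1deg
[-0.16, 6.42, 0.93, 0.1, -0.5, 0.0, -1] dist 65mm 1deg
[-0.16, 7.92, 0.88, 0.1, -0.5, 0.0, -1] dist 80mm 1deg
[-0.17, 9.4, 1.14, 0.1, -0.5, 0.0, -1] dist 95mm 1deg
[-0.17, 10.8, 1.71, 0.1, -0.5, 0.0, -1] dist 109mm 1deg
[-0.18, 12.05, 2.55, 0.1, -0.5, 0.0, -1] dist 123mm 1deg
[-0.19, 13.09, 3.64, 0.1, -0.5, 0.0, -1] dist 136mm 1deg
[-0.2, 13.77, 4.69, 0.1, -0.5, 0.0, -1] dist 145mm 1deg
[-0.21, 14.18, 5.61, 0.1, -0.5, 0.0, -1] dist 152mm 1deg
[-0.22, 14.43, 6.45, 0.1, -0.5, 0.0, -1] dist 158mm 1deg
[-0.22, 14.31, 7.07, 0.1, -0.5, 0.0, -1] dist 160mm 1deg
```

Red was knocked about 3 cm, away from green, and its lid looks shut. I close green and then check red.

apply_moves(
  steps=[
    [[-0.2,2,0.8,0,0,0,-1],[-0.2,4,1.2,0,0,0,-1],[-0.2,5,1.3,0,0,0,-1],[-0.2,6.4,0.9,0,0,0,-1],[-0.2,7.9,0.9,0,0,0,-1],[-0.2,9.4,1.1,0,0,0,-1],[-0.2,10.8,1.7,0,0,0,-1],[-0.2,12,2.5,0,0,0,-1],[-0.2,13.1,3.6,0,0,0,-1],[-0.2,13.8,4.7,0,0,0,-1],[-0.2,14.2,5.6,0,0,0,-1],[-0.2,14.3,6.4,0,0,0,-1],[-0.2,14.3,7,0,0,0,-1],[-0.2,14.3,7.4,0,0,0,-1],[-0.2,14.3,7.6,0,0,0,-1],[-0.2,14.3,7.6,0,0,0,-1]],
  ],
)

```text
time_s: 46.45
position: [0.6189, -0.0952, 0.0873]
tcp_rot: [[0.984, 0.176, 0.006], [0.176, -0.984, -0.001], [0.005, 0.002, -1.0]]
force: [-6.1, 0.1, 21.8]
opening: 0.005
grasp_force: 10.8
```

apply_moves(
  steps=[
    [[0,0,0,0,0,0,-1],[0,0,-6,0,0,0,-1],[0,0,-12,0,0,0,-1],[0,0,-20,0,0,0,-1],[0,0,-20,0,0,0,-1],[0,25,-20,0,0,0,-1],[0,25,-20,0,0,0,-1],[0,25,-20,0,0,0,-1],[0,25,-20,0,0,0,-1],[0,25,-20,0,0,0,-1],[0,25,-20,0,0,0,-1]],
  ],
)

```text
time_s: 47.82
position: [0.661, -0.3405, 0.2823]
tcp_rot: [[0.985, 0.174, 0.003], [0.174, -0.985, 0.002], [0.003, -0.002, -1.0]]
force: [0.8, 0.3, -0.1]
opening: 0.002
grasp_force: 0.0
```

Run:
```python
from h import *
s=bot.read_state();print(s["position"],s["force"])
t=bot.capture("top");S=bot.capture("side")
cv2.imwrite("pics/c12.png",np.vstack([np.hstack([cv2.resize(t[170:320,290:450],(400,350)),cv2.resize(S[190:300,270:430],(400,350))]),cv2.resize(S[290:400,170:420],(800,240))]))
for c in ("red","yellow","green"): print(c,blobs(mask(S,c),25),blobs(mask(t,c),60))
```

```text
[ 0.66099428 -0.34046343  0.28232346] [ 0.83750663  0.2704289  -0.09456925]
red [(113, [215.6, 228.0], [210, 223, 12, 11]), (582, [350.8, 250.7], [333, 234, 33, 34]), (106, [348.0, 272.8], [331, 262, 36, 20])] [(106, [249.9, 159.5], [244, 154, 12, 12])]
yellow [] []
green [(529, [312.9, 217.5], [294, 203, 41, 29]), (39, [306.2, 239.6], [294, 233, 25, 13])] [(468, [350.3, 196.6], [334, 187, 36, 24]), (77, [368.6, 212.4], [362, 205, 12, 14])]
```

View pics/c12.png

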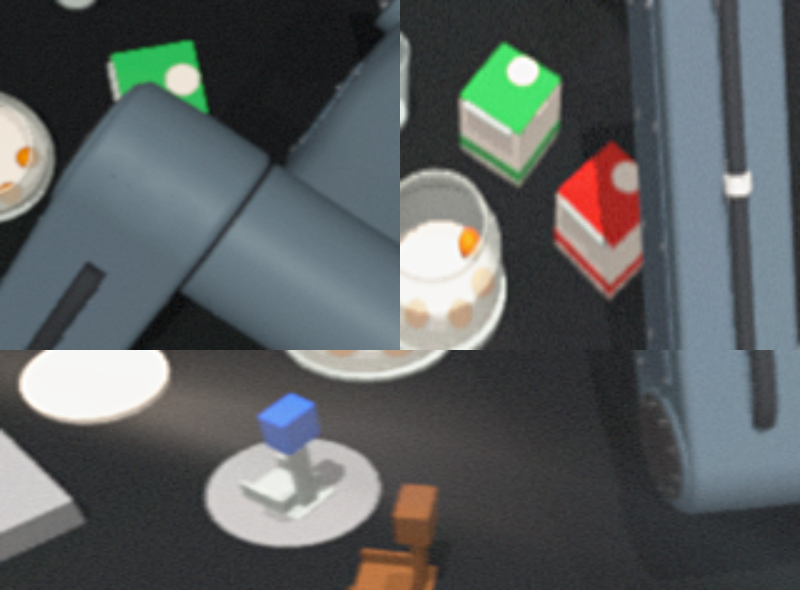

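Green and red are shut and upright (side view), and the scoop stands on the mat. Yellow was seen shut in the earlier top image. The arm is clear, so I hand in.

```bash
python3 -c "
from rig import bot
print(bot.hand_in())"
```

```text
the job is handed in; nothing more can be done
None
```

I handed the job in at about 48 s: red, yellow and green each hold a ball, their lids were pressed shut in that order at 22–30 N (no blue cartridge on the bench), and the scoop stands on its mat; red was knocked about 3 cm after closing but still looked shut and upright, and the hand-in gave no verdict.

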